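# Knock the air out of the mixed paint pots on the vibrating table

### The arm

A 6-joint arm with a two-finger parallel gripper is mounted at the origin on the work surface. World frame = base frame: x ahead of the robot, y to its left, z up, the work surface at z = 0. Lengths are in m, angles in degrees, forces in N, time in s.
With the tool pointing down it reaches from about 0.35 to 0.925 m from the base axis. Payload 6.4 kg.
Tool frame: the origin (TCP) lies midway between the tips of the shut fingers; the grasp point (between the pads) lies 19 mm behind it; z points along the fingers, y is the line along which they close (so a half turn about z gives the same grasp; the last joint's range is limited). The gripper opens to 85 mm and grips with 20 to 120 N. Pads are 22 mm wide; open, the fingers measure 114 mm over their backs; the gripper's body (76 mm by 85 mm) begins 54 mm behind the grasp point. The pads swing forward as they close: fully open they stand 13 mm farther back than shut.
Start: joints at [65.082, 14.043, 89.255, -0, 76.702, -9.975], TCP at [0.168, 0.628, 0.231] pointing down, gripper open.
Joint ranges: [-179.41, 179.41], [-58.25, 129.5], [7.25, 145.43], [-54.29, 234.29], [11.92, 165.04], [-157.13, 157.13]. Speed limits (degrees/s): [147.25, 147.25, 180, 180, 180, 180].

### API

Orientations are given as a 3x3 rotation matrix whose columns are the frame's x, y, z axes.
In Python, from rig import monitor, viewer, job gives the robot as it stands.
- The arm moves only by the tool servo_tool, never from a script. Its argument "series" is a list of rows, each an object with "jaw": the opening, from 0 (shut) to 1 (fully open); "travel": the shift along the tool's x, y, z in m, a list of three; "spin": the turn about the tool's z in rad. In form: [{"jaw": jaw, "travel": [x, y, z], "spin": spin}, ...]. A call has 1 to 10 rows; each row shifts and turns the commanded pose from where the row before left it, along the tool's axes as they then stand; what a row does not reach is not made up. A row lasts 1/10 s, in which the tool goes at most 50 mm and 8.59 degrees, less where a joint would pass 70% of its speed; a pose out of reach is approached as far as the arm can. A call with a gripper value outside its range is refused whole. The fingers move at their own pace and stop on an object; the grip force is fixed at half the most. Time passes only in rows, so rows that do not move let the fingers close. It gives the time, the measured TCP pose, the force, the opening and the grip force at its end, in the units of the state.
- monitor.get_state(): the state, without advancing time (a new reading comes with each control period).
- viewer.get_image(name): name is "side" or "top" or "wrist"; returns a dict with "frame" (400x640x3 uint8, red, green, blue), "fx", "fy", "cx", "cy" (pixels), "k1" (the pictures are not rectified: a ray, as slopes to the right and down, at radius r is drawn at 1 + k1 r^2 times it, then the intrinsics apply), "pose" (4x4, takes a point from camera to world coordinates). Camera axes: x right, y down, z forward; pixel columns grow to the right and rows downward; lengths in m; the calibration is good to about 2 mm. A picture is of the moment at which its call begins. There is no depth.
- job.job_done(): hands the job in; it is judged then, once.
The state is a dict: "t": time; "joints": joint angles; "dq": joint speeds; "joint_torque": joint torques, N m; "tool_pos": TCP position; "tcp_rot": TCP orientation; "ft_force": force on the tool from outside, world axes, zero at the start; "wrist_torque": the same for the moment, N m; "finger_gap": finger opening in m; "grasp_force": force on a finger pad.
Only numpy, scipy, OpenCV 4.12 (cv2) and the standard library are available. Lean on these libraries where they do the work, as an engineer would, in place of code of your own. Each camera call takes 0.05 s, during which the arm holds its last target. There are 200 camera calls.

### The job

Stand all the white screw-top paint pots from the drip mat upright on the deck of the vibrating table while it is still switched off, then switch it on at the rotary isolator and give them two bursts with the black pulse button, holding it fully down for about two seconds each time and letting it come right up after each. Switch the isolator back to off before you touch the pots again, then stand each pot upright in its own compartment of the wooden carrying tray. Set the pots down, do not drop them, and leave the other studio things on the table where they are.

Things in the scene. Friction and masses are not known exactly. Their poses are not given: they have to be found in the camera images.
- vibrator: grey fixed bench vibrating table, within 0.25 rad of square. Origin: on the table top under its middle; own x away from the robot, y left. Left: rimmed aluminium deck 220 x 200 mm, centre at own y 50 mm, floor at height 83, guard rail round it 5 mm thick, top at 115. Right: console 200 x 100 mm, centre at own y -103, flat top at height 100, with the isolator (own x -52 mm) and, farther off, the button (x +52)
- deck (a point): point at the centre of the deck's floor, 83 mm above the table top; axes as the machine's. The floor inside the rim and guard rail reaches 105 mm either way in x and 95 mm in y
- isolator_grip (a point): point on the isolator's turning axis (vertical), 136 mm above the table top, at the height to pinch the handle. The handle is a black upright bar 46 mm long, 14 mm thick, whose sides rise from 114 mm to 148 mm above the table top, on a round skirt of 44 mm diameter; it turns with the handle
- isolator (a joint): angle of the isolator handle, rad: 0 = off (bar along the machine's x), 1.57 = on (a quarter turn clockwise seen from above, bar along the machine's y). Stops at both ends; a spring (up to about 0.12 N m) snaps it to the nearer end, so carry it well past the middle; it then stays there by itself
- pulse_top (a point): centre of the top face of the pulse button, 118 mm above the table top when up; moves with the button
- pulse (a joint): travel of the black pulse button (30 mm diameter, in a steel collar 44 mm across and 7 mm high), m: 0 = up, 0.006 = fully down. Pressed straight down; the spring takes 1.5 N at the start and 5 N fully down and brings it up again when let go. The machine runs only while it is held down
- tray: the wooden carrying tray, fixed: 180 x 180 mm outside, 38 mm high, walls and dividers 6 mm, inside floor 6 mm above its underside, four square compartments of about 81 mm, centres at own (+-43.5, +-43.5) mm. Origin: centre of its underside, on the table top. It is on one side of the machine, the mat on the other
- mat: the dark rubber drip mat that the pots start on, fixed, 240 (x) x 200 (y) x 3 mm. Origin: centre of its underside
- pot1: a squat white screw-top pot with a grey lid, paper label around it, full and closed, about 220 g (varies): 60 mm diameter up to 70 mm height, lid 57 mm diameter above that, 84 mm tall overall. Origin: centre of its underside; z is up its axis. All pots are alike; two or three of the three are there (an absent one reads None)
- pot2: a squat white screw-top pot with a grey lid, paper label around it, full and closed, about 220 g (varies): 60 mm diameter up to 70 mm height, lid 57 mm diameter above that, 84 mm tall overall. Origin: centre of its underside; z is up its axis. All pots are alike; two or three of the three are there (an absent one reads None)
- pot3: a squat white screw-top pot with a grey lid, paper label around it, full and closed, about 220 g (varies): 60 mm diameter up to 70 mm height, lid 57 mm diameter above that, 84 mm tall overall. Origin: centre of its underside; z is up its axis. All pots are alike; two or three of the three are there (an absent one reads None)
- squeeze_bottle: leave alone: tall white squeeze bottle, 54 mm diameter, 150 mm tall; origin at the centre of its underside
- brush_pot: leave alone: white ceramic pot of brushes, 72 mm diameter, 90 mm tall, brushes to about 215 mm; origin at the centre of its underside
- mixing_cup: leave alone: empty clear mixing cup, 72 mm across the rim, 90 mm tall; origin at the centre of its underside
- paint_tube: leave alone: metal paint tube lying flat, 35 x 120 x 22 mm along its y; origin at its underside, middle

How it is judged:
By the outcome, as a careful person would: the job done as asked, in the order asked, and still so for the second after the job is handed in, with the robot touching nothing.
Of pot1, pot2, pot3 only 2 to 3 are there at a start; the rules pass over those that are not, and their reading is None.
At some moment in a run one of pot1, pot2, pot3 may be knocked a few centimetres aside while the robot is not near it.
It also fails if it takes over 210 s, if anything falls off the work surface, if the arm or the gripper's body presses on something with over 40 N, if the wrist force passes 120 N, or if a joint passes its speed limit or range.

## Working session

There is one attempt and no reset: what is moved stays moved. The work goes in short steps, Python scripts to look and compute and a tool call to move; the robot and the scene stay as the last step left them, time stands still between calls to the robot, and variables do not carry over. Pictures are saved under pics/ and viewed, at most 18 in all, crops included, and the job is handed in when it is done.

Besides the shell and the picture viewer there is one more tool, called after "Call:" by a JSON object that holds its "fn" and its "kwargs". servo_tool: Moves the arm, as the interface text tells. Its arguments: {"type":"object","properties":{"series":{"type":"array","items":{"type":"object","properties":{"jaw":{"type":"number"},"travel":{"type":"array","items":{"type":"number"}},"spin":{"type":"number"}}}}},"required":["series"]}

```bash
ls; mkdir -p pics; cat > h.py <<'E'
import numpy as np, cv2
from rig import monitor, viewer, job
def grab(n,fn=None):
    im=viewer.get_image(n)
    if fn: cv2.imwrite('pics/'+fn,cv2.cvtColor(im['frame'],cv2.COLOR_RGB2BGR))
    return im
def ray(im,u,v):
    K=np.array([[im['fx'],0,im['cx']],[0,im['fy'],im['cy']],[0,0,1.]])
    p=cv2.undistortPoints(np.array([[[u,v]]],float),K,np.array([im['k1'],0,0,0.]))[0,0]
    # exact enough iterative inverse
    P=np.array(im['pose']); d=P[:3,:3]@np.array([p[0],p[1],1.]); return P[:3,3],d/np.linalg.norm(d)
def onz(im,u,v,z):
    o,d=ray(im,u,v); return o+d*(z-o[2])/d[2]
def proj(im,X):
    P=np.linalg.inv(np.array(im['pose'])); c=P[:3,:3]@np.array(X)+P[:3,3]
    a,b=c[0]/c[2],c[1]/c[2]; s=1+im['k1']*(a*a+b*b)
    return im['fx']*a*s+im['cx'],im['fy']*b*s+im['cy']
E
python3 - <<'E'
from h import *
np.set_printoptions(precision=3,suppress=True)
for n in ['top','side']:
    im=grab(n,n+'1.png'); print(n,im['fx'],im['fy'],im['cx'],im['cy'],im['k1']);print(np.array(im['pose']))
s=monitor.get_state(); print(s)
E
```

```text
pics
top 453.88545161117713 453.88545161117713 327.00517048495396 195.38948298912345 0.00949039852104033
[[-0.006 -0.99   0.142  0.457]
 [-1.     0.005 -0.007  0.03 ]
 [ 0.006 -0.142 -0.99   1.242]
 [ 0.     0.     0.     1.   ]]
side 413.18073166957095 413.18073166957095 319.54477038365064 193.33708934083273 -0.09169864389727621
[[ 0.866 -0.317  0.387  0.158]
 [-0.5   -0.539  0.678 -0.763]
 [-0.007 -0.781 -0.625  0.815]
 [ 0.     0.     0.     1.   ]]
{'t': 0.1, 'joints': array([65.081, 14.081, 89.32 ,  0.   , 76.703, -9.975]), 'dq': array([-0.013, -0.269, -0.199,  0.063, -0.038, -0.001]), 'joint_torque': array([ -0.   , -43.068, -32.713,  -0.   ,   0.003,   0.   ]), 'tool_pos': array([0.167, 0.628, 0.23 ]), 'tcp_rot': array([[-0.966,  0.258, -0.001],
       [ 0.258,  0.966, -0.002],
       [ 0.   , -0.002, -1.   ]]), 'ft_force': array([0.465, 0.284, 0.081]), 'wrist_torque': array([ 0.017,  0.026, -0.007]), 'grasp_force': 0.0, 'finger_gap': 0.08558471572044735}
```

View pics/top1.png

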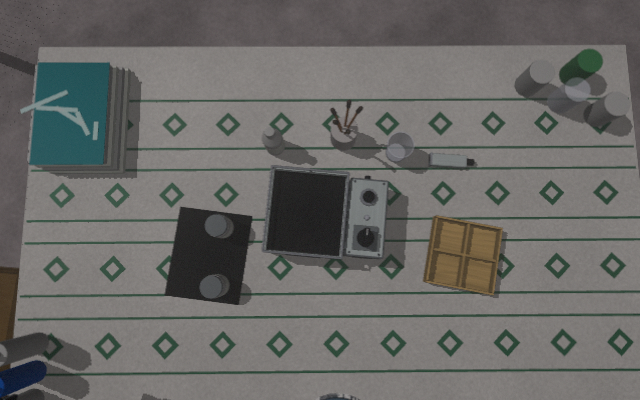

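View pics/side1.png

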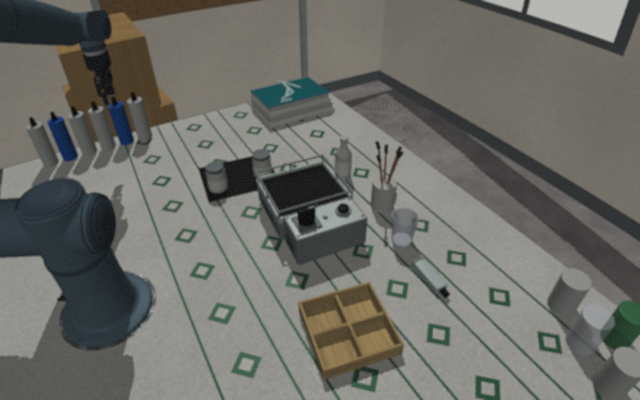

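Two pots are upright on the mat, at (218,226) and (213,287) in the top view. The machine is at (325,212) and the tray at (465,255). Next, an enlarged view for exact features.

```bash
python3 - <<'E'
from h import *
a=cv2.imread('pics/top1.png')
c=a[155:310,160:400]; c=cv2.convertScaleAbs(c,alpha=1.8,beta=10)
c=cv2.resize(c,None,fx=3.33,fy=3.33,interpolation=cv2.INTER_CUBIC)
cv2.imwrite('pics/top1z.png',c)
b=a[205:305,415:515]; b=cv2.convertScaleAbs(b,alpha=1.5)
hsv=cv2.cvtColor(a,cv2.COLOR_BGR2HSV)
# tray: wood mask
m=cv2.inRange(hsv,(8,70,40),(30,255,255)); m[:, :400]=0
cs=max(cv2.findContours(m,0,2)[0],key=cv2.contourArea); print('tray',cv2.minAreaRect(cs))
# mat: dark
g=cv2.cvtColor(a,cv2.COLOR_BGR2GRAY)
for n,(x0,x1,y0,y1) in dict(mat=(150,260,195,315),deck=(262,352,160,265)).items():
    m=np.zeros_like(g); m[y0:y1,x0:x1]=(g[y0:y1,x0:x1]<45)*255
    cs=max(cv2.findContours(m,0,2)[0],key=cv2.contourArea); print(n,cv2.minAreaRect(cs),cv2.boxPoints(cv2.minAreaRect(cs)).tolist())
    if n=='mat':
        inn=cv2.drawContours(np.zeros_like(g),[cv2.convexHull(cs)],-1,255,-1)
        p=cv2.morphologyEx(((g>=45)&(inn>0)).astype(np.uint8)*255,cv2.MORPH_OPEN,np.ones((5,5)))
        for k in cv2.findContours(p,0,2)[0]:
            if len(k)>10: print('pot',cv2.boundingRect(k),cv2.minEnclosingCircle(k))
E
```

```text
tray ((463.37841796875, 254.729736328125), (72.33555603027344, 69.37637329101562), 9.462321281433105)
mat ((209.06015014648438, 255.5969696044922), (73.73075103759766, 92.3387222290039), 9.819300651550293) [[164.8610382080078, 294.8028869628906], [180.60862731933594, 203.81689453125], [253.25926208496094, 216.39105224609375], [237.5116729736328, 307.3770446777344]]
pot (199, 274, 31, 25) ((214.0, 286.0), 15.297158241271973)
pot (204, 214, 30, 24) ((218.574462890625, 226.1914825439453), 14.919916152954102)
deck ((305.8483581542969, 212.6680145263672), (72.06645965576172, 79.39985656738281), 5.19442892074585) [[266.36883544921875, 248.94259643554688], [273.557373046875, 169.86883544921875], [345.327880859375, 176.3934326171875], [338.13934326171875, 255.46719360351562]]
```

View pics/top1z.png

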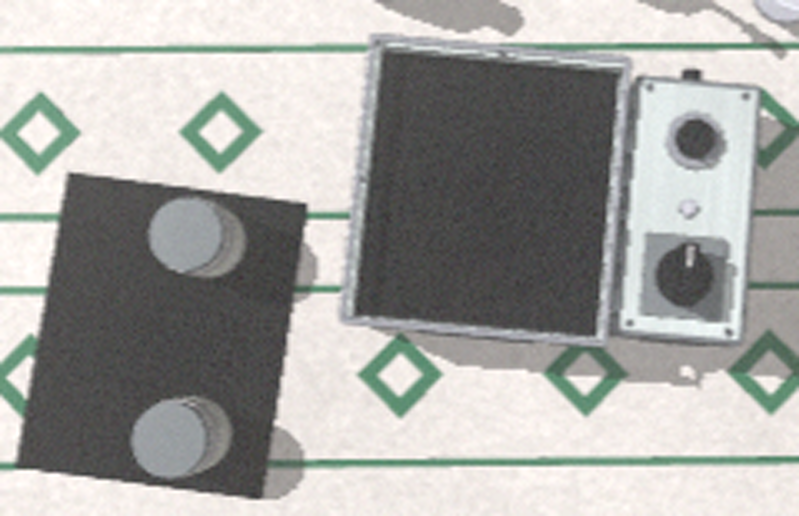

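The zoom shows lids at (186,235) and (169,439), the button at (695,139) and the isolator at (685,275) in crop pixels. Converting to world coordinates.

```bash
python3 - <<'E'
from h import *
np.set_printoptions(precision=4,suppress=True)
im=grab('top'); f=lambda u,v,z:onz(im,u/3.33+160,v/3.33+155,z)
for n,u,v,z in [('potA',186,235,.084),('potB',169,439,.084),('button',695,139,.118),('iso skirt',685,275,.11),
  ('d1',372,36,.115),('d2',630,56,.115),('d3',605,343,.115),('d4',343,320,.115),
  ('c1',640,82,.1),('c2',758,92,.1),('c3',740,342,.1),('c4',619,332,.1)]: print(n,f(u,v,z))
D=[f(*p,.115) for p in [(372,36),(630,56),(605,343),(343,320)]]
C=[f(*p,.1) for p in [(640,82),(758,92),(740,342),(619,332)]]
print('dc',np.mean(D,0),'cc',np.mean(C,0))
for e in (D[0]-D[3],D[1]-D[2],C[0]-C[3],C[1]-C[2]): print('yaw',np.degrees(np.arctan2(e[1],e[0])),np.linalg.norm(e))
a=cv2.cvtColor(im['frame'],cv2.COLOR_RGB2BGR)
hsv=cv2.cvtColor(a,cv2.COLOR_BGR2HSV)
m=cv2.inRange(hsv,(8,60,30),(35,255,255)); m[:, :400]=0
m=cv2.morphologyEx(m,cv2.MORPH_CLOSE,np.ones((3,3)))
cs=max(cv2.findContours(m,0,2)[0],key=cv2.contourArea)
h=cv2.approxPolyDP(cv2.convexHull(cs),6,True)[:,0]; print(h.tolist())
# tray: inner edge crop view
c=cv2.convertScaleAbs(a[205:305,415:515],alpha=1.6); cv2.imwrite('pics/trayz.png',cv2.resize(c,None,fx=6,fy=6,interpolation=cv2.INTER_CUBIC))
E
```

```text
potA [0.5472 0.3054 0.084 ]
potB [0.3941 0.3137 0.084 ]
button [ 0.6145 -0.0822  0.118 ]
iso skirt [ 0.5131 -0.0736  0.11  ]
d1 [0.6952 0.1614 0.115 ]
d2 [ 0.6788 -0.0344  0.115 ]
d3 [ 0.4631 -0.0131  0.115 ]
d4 [0.4812 0.1804 0.115 ]
c1 [ 0.6614 -0.0427  0.1   ]
c2 [ 0.6531 -0.1331  0.1   ]
c3 [ 0.4633 -0.1148  0.1   ]
c4 [ 0.4713 -0.0242  0.1   ]
dc [0.5796 0.0736 0.115 ] cc [ 0.5623 -0.0787  0.1   ]
yaw -5.080875567960533 0.21487029947215414
yaw -5.645440132429631 0.21669655818934058
yaw -5.537880700662689 0.19096949044396772
yaw -5.50681698146031 0.19066195484065857
[[434, 216], [502, 228], [493, 294], [423, 280]]
```

View pics/trayz.png

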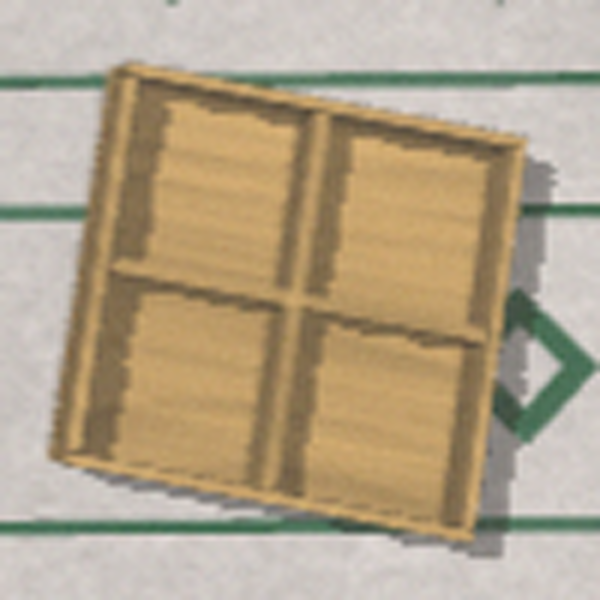

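The tray cross is at crop (293,300). The tray is clear, empty and about -9° yawed.

```bash
cat > go.py <<'E'
import sys
from h import *
np.set_printoptions(precision=4,suppress=True)
def go(x,y,z,yaw=None):
    s=monitor.get_state(); R=s['tcp_rot']; p=s['tool_pos']
    a=np.degrees(np.arctan2(R[1,1],R[0,1]))
    print('t',s['t'],'at',p,'y-angle',a.round(2),'tilt',R[2,:2],'gap',s['finger_gap'],'F',s['ft_force'])
    sp=0
    if yaw is not None:
        d=(yaw-a+90)%180-90; sp=-d*np.pi/180; print('spin',round(sp,4))
    print('travel before spin',R.T@(np.array([x,y,z])-p))
    c,n=np.cos(sp),np.sin(sp); R2=R@np.array([[c,-n,0],[n,c,0],[0,0,1]])
    print('travel after spin ',R2.T@(np.array([x,y,z])-p))
if __name__=='__main__': go(*map(float,sys.argv[1:]))
E
python3 - <<'E'
from h import *; from go import go
np.set_printoptions(precision=4,suppress=True)
im=grab('top'); f=lambda u,v:onz(im,u/6+415,v/6+205,.038)
print('cross',f(293,300))
e=f(320,112)-f(270,490); print(np.degrees(np.arctan2(e[1],e[0])))
e=f(115,268)-f(480,342); print(np.degrees(np.arctan2(e[1],e[0]))-90)
C=[f(*p) for p in [(115,65),(524,138),(470,540),(52,457)]]; print(np.array(C),np.mean(C,0))
for e in (C[0]-C[3],C[1]-C[2]): print(np.degrees(np.arctan2(e[1],e[0])),np.linalg.norm(e))
go(.547,.3055,.20,84.5)
E
```

```text
cross [ 0.4695 -0.3376  0.038 ]
-10.403848234737694
-11.768295405434685
[[ 0.5734 -0.2637  0.038 ]
 [ 0.54   -0.4433  0.038 ]
 [ 0.3661 -0.4091  0.038 ]
 [ 0.4024 -0.2294  0.038 ]] [ 0.4705 -0.3364  0.038 ]
-11.350386260728978 0.17436517802380003
-11.130212170247555 0.17722434052154695
t 0.2 at [0.1675 0.6277 0.2306] y-angle 75.06 tilt [ 0.0002 -0.0012] gap 0.08531260285016275 F [ 0.0092 -0.0991  0.9739]
spin -0.1648
travel before spin [-0.4498 -0.2134  0.0307]
travel after spin  [-0.4087 -0.2843  0.0307]
```

Call:
{"fn": "servo_tool", "kwargs": {"series": [{"jaw":1,"travel":[0,0,0],"spin":-0.0824},{"jaw":1,"travel":[0,0,0],"spin":-0.0824},{"jaw":1,"travel":[-0.02,-0.015,0],"spin":0},{"jaw":1,"travel":[-0.03,-0.02,0],"spin":0},{"jaw":1,"travel":[-0.03,-0.02,0],"spin":0},{"jaw":1,"travel":[-0.03,-0.02,0],"spin":0},{"jaw":1,"travel":[-0.03,-0.02,0],"spin":0},{"jaw":1,"travel":[-0.03,-0.02,0],"spin":0},{"jaw":1,"travel":[-0.03,-0.02,0],"spin":0},{"jaw":1,"travel":[-0.03,-0.02,0],"spin":0}]}}

```text
t: 1.2
tool_pos: [0.3826, 0.4506, 0.2311]
tcp_rot: [[-0.995, 0.096, -0.0], [0.096, 0.995, -0.0], [0.0, -0.0, -1.0]]
ft_force: [0.7, -0.3, -0.3]
finger_gap: 0.0854
grasp_force: 0.0
```

Call:
{"fn": "servo_tool", "kwargs": {"series": [{"jaw":1,"travel":[-0.03,-0.02,0],"spin":0},{"jaw":1,"travel":[-0.03,-0.02,0],"spin":0},{"jaw":1,"travel":[-0.03,-0.02,0],"spin":0},{"jaw":1,"travel":[-0.03,-0.02,0],"spin":0},{"jaw":1,"travel":[-0.03,-0.02,0],"spin":0},{"jaw":1,"travel":[-0.01,-0.01,0.01],"spin":0},{"jaw":1,"travel":[0,0,0.01],"spin":0},{"jaw":1,"travel":[0,0,0.01],"spin":0},{"jaw":1,"travel":[0,0,0],"spin":0}]}}

```text
t: 2.1
tool_pos: [0.528, 0.3274, 0.1984]
tcp_rot: [[-0.996, 0.094, -0.005], [0.094, 0.996, -0.002], [0.005, -0.002, -1.0]]
ft_force: [-0.9, -0.4, -0.2]
finger_gap: 0.0852
grasp_force: 0.0
```

```bash
python3 - <<'E'
from h import *; from go import go
im=grab('wrist','w1.png')
print(np.array(im['pose']).round(3), [proj(im,p) for p in [(.547,.3055,.084),(.547,.3055,.003)]])
t=grab('top'); g=cv2.cvtColor(t['frame'],cv2.COLOR_RGB2GRAY)
go(.547,.3055,.04,84.5)
E
```

```text
[[ 0.094  0.958  0.269  0.46 ]
 [ 0.996 -0.09  -0.027  0.333]
 [-0.001  0.27  -0.963  0.341]
 [ 0.     0.     0.     1.   ]] [(np.float64(296.93727243689176), np.float64(209.41154812072529)), (np.float64(301.4817053254446), np.float64(188.0166436662134))]
t 2.2 at [0.5292 0.3278 0.2007] y-angle 84.6 tilt [ 0.0012 -0.0004] gap 0.08525501647700529 F [0.2365 0.2004 0.8187]
spin 0.0018
travel before spin [-0.02   -0.0204  0.1606]
travel after spin  [-0.0201 -0.0204  0.1606]
```

View pics/w1.png

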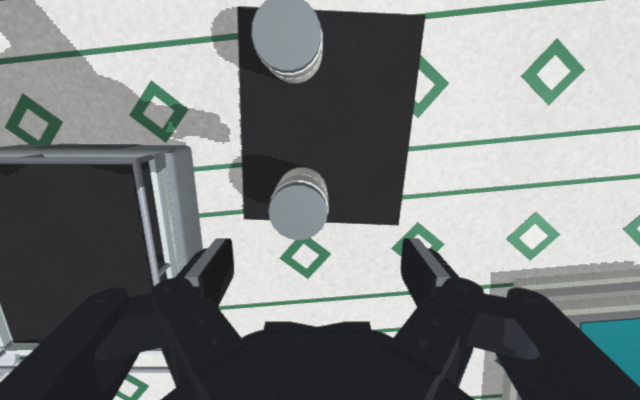

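The wrist view shows the pot A lid at (298,211), within 2 px of the prediction. I'll descend on it and grip.

Call:
{"fn": "servo_tool", "kwargs": {"series": [{"jaw":1,"travel":[-0.01,-0.0102,0],"spin":0},{"jaw":1,"travel":[-0.01,-0.0102,0],"spin":0},{"jaw":1,"travel":[0,0,0.03],"spin":0},{"jaw":1,"travel":[0,0,0.03],"spin":0},{"jaw":1,"travel":[0,0,0.03],"spin":0},{"jaw":1,"travel":[0,0,0.03],"spin":0},{"jaw":1,"travel":[0,0,0.02],"spin":0},{"jaw":1,"travel":[0,0,0.02],"spin":0},{"jaw":1,"travel":[0,0,0],"spin":0}]}}

```text
t: 3.1
tool_pos: [0.5471, 0.303, 0.0384]
tcp_rot: [[-0.995, 0.097, -0.005], [0.097, 0.995, -0.002], [0.005, -0.002, -1.0]]
ft_force: [-1.1, -0.7, 0.7]
finger_gap: 0.0856
grasp_force: 0.0
```

Call:
{"fn": "servo_tool", "kwargs": {"series": [{"jaw":0.6,"travel":[0,0,0],"spin":0},{"jaw":0.4,"travel":[0,0,0],"spin":0},{"jaw":0.3,"travel":[0,0,0],"spin":0},{"jaw":0,"travel":[0,0,0],"spin":0},{"jaw":0,"travel":[0,0,0],"spin":0},{"jaw":0,"travel":[0,0,0],"spin":0},{"jaw":0,"travel":[0,0,0],"spin":0}]}}

```text
t: 3.8
tool_pos: [0.5502, 0.305, 0.0436]
tcp_rot: [[-0.995, 0.096, 0.004], [0.096, 0.995, 0.001], [-0.004, 0.001, -1.0]]
ft_force: [1.1, -0.6, 7.0]
finger_gap: 0.0587
grasp_force: 65.1
```

```bash
python3 go.py .6285 .069 .18 84.5
```

```text
t 3.8 at [0.5502 0.305  0.0436] y-angle 84.51 tilt [-0.0041  0.0014] gap 0.05865988853892814 F [ 1.1068 -0.5719  7.0065]
spin 0.0001
travel before spin [-0.1011 -0.2273 -0.1363]
travel after spin  [-0.1011 -0.2273 -0.1363]
```

Call:
{"fn": "servo_tool", "kwargs": {"series": [{"jaw":0,"travel":[0,0,-0.01],"spin":0},{"jaw":0,"travel":[0,0,-0.02],"spin":0},{"jaw":0,"travel":[0,0,-0.03],"spin":0},{"jaw":0,"travel":[0,0,-0.03],"spin":0},{"jaw":0,"travel":[0,0,-0.03],"spin":0},{"jaw":0,"travel":[0,0,-0.02],"spin":0},{"jaw":0,"travel":[0,0,0],"spin":0},{"jaw":0,"travel":[0,0,0],"spin":0}]}}

```text
t: 4.6
tool_pos: [0.5478, 0.3045, 0.1807]
tcp_rot: [[-0.995, 0.096, -0.001], [0.096, 0.995, -0.0], [0.001, -0.0, -1.0]]
ft_force: [-0.4, 0.3, -2.1]
finger_gap: 0.0582
grasp_force: 64.7
```

Call:
{"fn": "servo_tool", "kwargs": {"series": [{"jaw":0,"travel":[-0.005,-0.01,0],"spin":0},{"jaw":0,"travel":[-0.01,-0.02,0],"spin":0},{"jaw":0,"travel":[-0.013,-0.03,0],"spin":0},{"jaw":0,"travel":[-0.013,-0.03,0],"spin":0},{"jaw":0,"travel":[-0.013,-0.03,0],"spin":0},{"jaw":0,"travel":[-0.013,-0.03,0],"spin":0},{"jaw":0,"travel":[-0.013,-0.03,0],"spin":0},{"jaw":0,"travel":[-0.01,-0.02,0],"spin":0},{"jaw":0,"travel":[-0.01,-0.02,0],"spin":0},{"jaw":0,"travel":[-0.002,-0.006,0],"spin":0}]}}

```text
t: 5.6
tool_pos: [0.6279, 0.0673, 0.1792]
tcp_rot: [[-0.995, 0.099, -0.003], [0.099, 0.995, -0.0], [0.003, -0.001, -1.0]]
ft_force: [0.3, -0.1, -0.7]
finger_gap: 0.0585
grasp_force: 64.7
```

Call:
{"fn": "servo_tool", "kwargs": {"series": [{"jaw":0,"travel":[0,0,0],"spin":0},{"jaw":0,"travel":[0,0,0],"spin":0}]}}

```text
t: 5.8
tool_pos: [0.6275, 0.0704, 0.1803]
tcp_rot: [[-0.995, 0.096, -0.002], [0.096, 0.995, 0.0], [0.002, 0.0, -1.0]]
ft_force: [-0.8, -0.8, -1.4]
finger_gap: 0.0584
grasp_force: 64.7
```

```bash
python3 go.py .6285 .069 .1235 84.5; python3 -c "
from h import *
im=grab('wrist','w2.png'); grab('side','s2.png')
a=cv2.imread('pics/w2.png');b=cv2.imread('pics/s2.png')[120:300,180:400]
cv2.imwrite('pics/c2.png',np.hstack([cv2.resize(a,(400,250)),cv2.resize(b,(400,250))]))"
```

```text
t 5.8 at [0.6275 0.0704 0.1803] y-angle 84.51 tilt [0.0019 0.0003] gap 0.05844457856206625 F [-0.7505 -0.8238 -1.4486]
spin 0.0002
travel before spin [-0.0013 -0.0013  0.0568]
travel after spin  [-0.0013 -0.0013  0.0568]
```

View pics/c2.png

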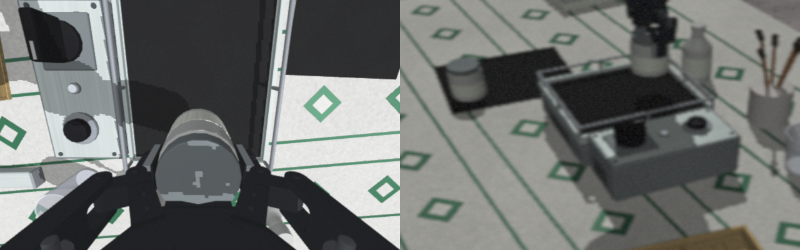

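The pot is held upright over the far half of the deck. Lowering it.

Call:
{"fn": "servo_tool", "kwargs": {"series": [{"jaw":0,"travel":[0,0,0.01],"spin":0},{"jaw":0,"travel":[0,0,0.015],"spin":0},{"jaw":0,"travel":[0,0,0.015],"spin":0},{"jaw":0,"travel":[0,0,0.008],"spin":0},{"jaw":0,"travel":[0,0,0.004],"spin":0},{"jaw":0,"travel":[0,0,0.001],"spin":0},{"jaw":0,"travel":[0,0,0],"spin":0},{"jaw":0,"travel":[0,0,0],"spin":0}]}}

```text
t: 6.7
tool_pos: [0.6288, 0.0699, 0.1291]
tcp_rot: [[-0.995, 0.096, 0.001], [0.096, 0.995, -0.0], [-0.001, 0.0, -1.0]]
ft_force: [-0.5, -0.3, -1.8]
finger_gap: 0.0583
grasp_force: 64.7
```

Call:
{"fn": "servo_tool", "kwargs": {"series": [{"jaw":0,"travel":[0,0,0.001],"spin":0},{"jaw":0,"travel":[0,0,0.001],"spin":0},{"jaw":0,"travel":[0,0,0],"spin":0},{"jaw":0,"travel":[0,0,0],"spin":0}]}}

```text
t: 7.1
tool_pos: [0.6282, 0.0699, 0.1263]
tcp_rot: [[-0.995, 0.096, 0.0], [0.096, 0.995, 0.0], [-0.0, 0.0, -1.0]]
ft_force: [-0.1, 0.2, -1.4]
finger_gap: 0.0585
grasp_force: 64.7
```

Call:
{"fn": "servo_tool", "kwargs": {"series": [{"jaw":0,"travel":[0,0,0.001],"spin":0},{"jaw":0,"travel":[0,0,0.001],"spin":0},{"jaw":0,"travel":[0,0,0],"spin":0}]}}

```text
t: 7.4
tool_pos: [0.6281, 0.0699, 0.124]
tcp_rot: [[-0.995, 0.096, -0.0], [0.096, 0.995, 0.0], [0.0, -0.0, -1.0]]
ft_force: [-1.2, -0.1, -1.9]
finger_gap: 0.0585
grasp_force: 64.7
```

Call:
{"fn": "servo_tool", "kwargs": {"series": [{"jaw":0,"travel":[0,0,0.0007],"spin":0},{"jaw":0,"travel":[0,0,0],"spin":0}]}}

```text
t: 7.6
tool_pos: [0.6283, 0.0699, 0.1237]
tcp_rot: [[-0.995, 0.096, 0.0], [0.096, 0.995, -0.0], [-0.0, 0.0, -1.0]]
ft_force: [0.0, 0.6, -1.5]
finger_gap: 0.0583
grasp_force: 64.9
```

Call:
{"fn": "servo_tool", "kwargs": {"series": [{"jaw":0,"travel":[0,0,0.001],"spin":0},{"jaw":0,"travel":[0,0,0],"spin":0},{"jaw":0,"travel":[0,0,0],"spin":0}]}}

```text
t: 7.9
tool_pos: [0.6284, 0.0699, 0.1237]
tcp_rot: [[-0.995, 0.096, 0.0], [0.096, 0.995, -0.0], [-0.0, -0.0, -1.0]]
ft_force: [-3.5, 0.6, 5.9]
finger_gap: 0.0584
grasp_force: 65.3
```

Call:
{"fn": "servo_tool", "kwargs": {"series": [{"jaw":0,"travel":[0,0,0.001],"spin":0},{"jaw":0,"travel":[0,0,0],"spin":0},{"jaw":0,"travel":[0,0,0],"spin":0}]}}

```text
t: 8.2
tool_pos: [0.6285, 0.0699, 0.1237]
tcp_rot: [[-0.995, 0.096, 0.0], [0.096, 0.995, -0.0], [-0.0, -0.0, -1.0]]
ft_force: [-7.2, -0.2, 9.4]
finger_gap: 0.0583
grasp_force: 65.8
```

Contact is made at TCP z 0.1237. Backing off 1 mm, then releasing and rising.

Call:
{"fn": "servo_tool", "kwargs": {"series": [{"jaw":0,"travel":[0,0,-0.0015],"spin":0},{"jaw":0.75,"travel":[0,0,0],"spin":0},{"jaw":0.85,"travel":[0,0,0],"spin":0},{"jaw":1,"travel":[0,0,0],"spin":0},{"jaw":1,"travel":[0,0,0],"spin":0},{"jaw":1,"travel":[0,0,-0.015],"spin":0},{"jaw":1,"travel":[0,0,-0.03],"spin":0},{"jaw":1,"travel":[0,0,-0.03],"spin":0},{"jaw":1,"travel":[0,0,0],"spin":0}]}}

```text
t: 9.1
tool_pos: [0.6315, 0.0698, 0.2051]
tcp_rot: [[-0.995, 0.096, 0.011], [0.096, 0.995, -0.001], [-0.011, 0.0, -1.0]]
ft_force: [0.4, 0.9, 0.9]
finger_gap: 0.0854
grasp_force: 0.0
```

```bash
cat > lids.py <<'E'
from h import *
# grey-blue lids in the top view inside box; lid circle centre on plane z
def lid(im,X,z,r=.055):
    u,v=proj(im,(X[0],X[1],z)); w=22; u0,v0=int(u)-w,int(v)-w
    c=cv2.resize(im['frame'][v0:v0+2*w,u0:u0+2*w],None,fx=8,fy=8,interpolation=cv2.INTER_CUBIC)
    return c,(u0,v0)
E
python3 - <<'E'
from h import *; from lids import lid
im=grab('top','t3.png'); 
A=[lid(im,(.394,.314),.084)[0],lid(im,(.6285,.069),.167)[0]]
cv2.imwrite('pics/c3.png',cv2.convertScaleAbs(cv2.cvtColor(np.hstack(A),cv2.COLOR_RGB2BGR),alpha=1.7))
print(lid(im,(.394,.314),.084)[1],lid(im,(.6285,.069),.167)[1])
from go import go
go(.394,.314,.21,84.5)
E
```

```text
(188, 264) (285, 166)
t 9.15 at [0.6302 0.0698 0.2023] y-angle 84.51 tilt [-0.0069  0.0002] gap 0.08547241311501473 F [0.4055 0.0369 0.1451]
spin 0.0001
travel before spin [ 0.2584  0.2204 -0.0094]
travel after spin  [ 0.2584  0.2204 -0.0094]
```

View pics/c3.png

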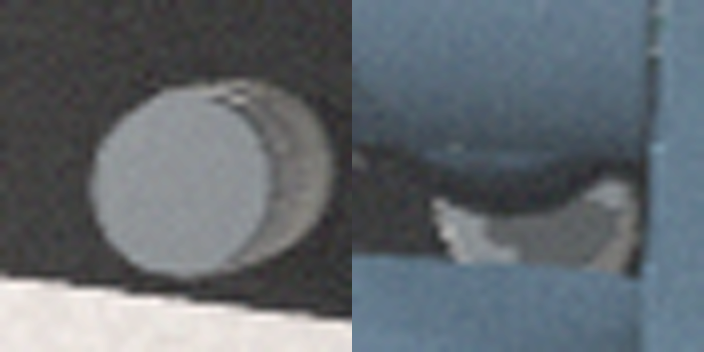

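Pot B's lid is at crop (180,182), so it hasn't moved. Moving over it.

Call:
{"fn": "servo_tool", "kwargs": {"series": [{"jaw":1,"travel":[0.01,0.01,-0.01],"spin":0},{"jaw":1,"travel":[0.03,0.025,0],"spin":0},{"jaw":1,"travel":[0.035,0.03,0],"spin":0},{"jaw":1,"travel":[0.035,0.03,0],"spin":0},{"jaw":1,"travel":[0.035,0.03,0],"spin":0},{"jaw":1,"travel":[0.035,0.03,0],"spin":0},{"jaw":1,"travel":[0.035,0.03,0],"spin":0},{"jaw":1,"travel":[0.03,0.025,0],"spin":0},{"jaw":1,"travel":[0.013,0.01,0],"spin":0},{"jaw":1,"travel":[0,0,0],"spin":0}]}}

```text
t: 10.15
tool_pos: [0.3896, 0.3149, 0.2073]
tcp_rot: [[-0.996, 0.092, -0.002], [0.092, 0.996, -0.001], [0.002, -0.001, -1.0]]
ft_force: [0.6, -0.1, -0.3]
finger_gap: 0.0851
grasp_force: 0.0
```

```bash
python3 - <<'E'
from h import *; from lids import lid
from go import go
im=grab('wrist'); m=np.all(np.abs(im['frame'].astype(int)-im['frame'].astype(int).mean(2,keepdims=True))<25,2)&(im['frame'].mean(2)>70)&(im['frame'].mean(2)<175)
u,v=proj(im,(.394,.314,.084)); print(u,v,'colour',im['frame'][int(v),int(u)])
g=im['frame'].astype(int); d=np.abs(g-g[int(v),int(u)]).sum(2)<30
n,l,st,ce=cv2.connectedComponentsWithStats(d.astype(np.uint8)); k=l[int(v),int(u)]; print(st[k],ce[k],onz(im,*ce[k],.084))
go(.394,.314,.04,84.5)
E
```

```text
317.0313654383023 190.08736303605122 colour [131 140 144]
[ 290  165   56   54 2367] [317.106  191.2408] [0.3952 0.314  0.084 ]
t 10.2 at [0.3909 0.3141 0.2075] y-angle 84.65 tilt [ 0.0012 -0.0009] gap 0.08529631727619275 F [ 0.1224 -0.3172 -0.4866]
spin 0.0025
travel before spin [-0.0033  0.0004  0.1675]
travel after spin  [-0.0033  0.0004  0.1675]
```

Confirmed by the wrist view. Descending to grasp pot B.

Call:
{"fn": "servo_tool", "kwargs": {"series": [{"jaw":1,"travel":[-0.0025,0,0.02],"spin":0},{"jaw":1,"travel":[0,0,0.03],"spin":0},{"jaw":1,"travel":[0,0,0.03],"spin":0},{"jaw":1,"travel":[0,0,0.03],"spin":0},{"jaw":1,"travel":[0,0,0.025],"spin":0},{"jaw":1,"travel":[0,0,0.02],"spin":0},{"jaw":1,"travel":[0,0,0.01],"spin":0},{"jaw":1,"travel":[0,0,0],"spin":0},{"jaw":1,"travel":[0,0,0],"spin":0}]}}

```text
t: 11.1
tool_pos: [0.3958, 0.3133, 0.0438]
tcp_rot: [[-0.995, 0.097, 0.001], [0.097, 0.995, 0.0], [-0.001, 0.0, -1.0]]
ft_force: [1.0, -0.8, 0.3]
finger_gap: 0.0854
grasp_force: 0.0
```

Call:
{"fn": "servo_tool", "kwargs": {"series": [{"jaw":0.6,"travel":[0,0,0],"spin":0},{"jaw":0.4,"travel":[0,0,0],"spin":0},{"jaw":0.3,"travel":[0,0,0],"spin":0},{"jaw":0,"travel":[0,0,0],"spin":0},{"jaw":0,"travel":[0,0,0],"spin":0},{"jaw":0,"travel":[0,0,0],"spin":0},{"jaw":0,"travel":[0,0,0],"spin":0}]}}

```text
t: 11.8
tool_pos: [0.3963, 0.3141, 0.0448]
tcp_rot: [[-0.995, 0.096, 0.003], [0.096, 0.995, 0.001], [-0.003, 0.001, -1.0]]
ft_force: [-0.6, 0.4, 6.6]
finger_gap: 0.0582
grasp_force: 65.0
```

Call:
{"fn": "servo_tool", "kwargs": {"series": [{"jaw":0,"travel":[0,0,-0.01],"spin":0},{"jaw":0,"travel":[0,0,-0.02],"spin":0},{"jaw":0,"travel":[0,0,-0.03],"spin":0},{"jaw":0,"travel":[0,0,-0.03],"spin":0},{"jaw":0,"travel":[0,0,-0.03],"spin":0},{"jaw":0,"travel":[0,0,-0.02],"spin":0},{"jaw":0,"travel":[0,0,0],"spin":0},{"jaw":0,"travel":[0,0,0],"spin":0}]}}

```text
t: 12.6
tool_pos: [0.3944, 0.3131, 0.1825]
tcp_rot: [[-0.995, 0.096, -0.001], [0.096, 0.995, -0.0], [0.001, -0.0, -1.0]]
ft_force: [-0.7, 0.0, -3.6]
finger_gap: 0.0583
grasp_force: 65.1
```

```bash
python3 go.py .529 .078 .125 84.5
```

```text
t 12.6 at [0.3944 0.3131 0.1825] y-angle 84.5 tilt [ 0.0006 -0.0004] gap 0.05826693908979127 F [-0.7074  0.0095 -3.5547]
spin 0.0
travel before spin [-0.1565 -0.2211  0.0575]
travel after spin  [-0.1565 -0.2211  0.0575]
```

Call:
{"fn": "servo_tool", "kwargs": {"series": [{"jaw":0,"travel":[-0.0065,-0.01,0],"spin":0},{"jaw":0,"travel":[-0.015,-0.02,0],"spin":0},{"jaw":0,"travel":[-0.02,-0.03,0],"spin":0},{"jaw":0,"travel":[-0.02,-0.03,0],"spin":0},{"jaw":0,"travel":[-0.02,-0.03,0],"spin":0},{"jaw":0,"travel":[-0.02,-0.03,0],"spin":0},{"jaw":0,"travel":[-0.02,-0.03,0],"spin":0},{"jaw":0,"travel":[-0.02,-0.02,0],"spin":0},{"jaw":0,"travel":[-0.01,-0.015,0],"spin":0},{"jaw":0,"travel":[-0.005,-0.006,0],"spin":0}]}}

```text
t: 13.6
tool_pos: [0.5293, 0.0762, 0.1812]
tcp_rot: [[-0.995, 0.098, -0.003], [0.098, 0.995, -0.0], [0.003, -0.001, -1.0]]
ft_force: [0.1, 0.2, -2.9]
finger_gap: 0.0583
grasp_force: 65.2
```

Call:
{"fn": "servo_tool", "kwargs": {"series": [{"jaw":0,"travel":[0,0,0.01],"spin":0},{"jaw":0,"travel":[0,0,0.015],"spin":0},{"jaw":0,"travel":[0,0,0.015],"spin":0},{"jaw":0,"travel":[0,0,0.01],"spin":0},{"jaw":0,"travel":[0,0,0.004],"spin":0},{"jaw":0,"travel":[0,0,0.002],"spin":0},{"jaw":0,"travel":[0,0,0],"spin":0},{"jaw":0,"travel":[0,0,0],"spin":0}]}}

```text
t: 14.4
tool_pos: [0.5301, 0.0784, 0.1278]
tcp_rot: [[-0.995, 0.096, 0.001], [0.096, 0.995, -0.0], [-0.001, 0.0, -1.0]]
ft_force: [-0.3, -0.7, -2.4]
finger_gap: 0.0583
grasp_force: 65.2
```

Call:
{"fn": "servo_tool", "kwargs": {"series": [{"jaw":0,"travel":[0,0,0.001],"spin":0},{"jaw":0,"travel":[0,0,0],"spin":0},{"jaw":0,"travel":[0,0,0],"spin":0}]}}

```text
t: 14.7
tool_pos: [0.5297, 0.0784, 0.1263]
tcp_rot: [[-0.995, 0.096, 0.0], [0.096, 0.995, -0.0], [-0.0, 0.0, -1.0]]
ft_force: [0.2, -0.4, -3.3]
finger_gap: 0.0584
grasp_force: 65.2
```

Call:
{"fn": "servo_tool", "kwargs": {"series": [{"jaw":0,"travel":[0,0,0.001],"spin":0},{"jaw":0,"travel":[0,0,0],"spin":0},{"jaw":0,"travel":[0,0,0],"spin":0}]}}

```text
t: 15.0
tool_pos: [0.5296, 0.0784, 0.125]
tcp_rot: [[-0.995, 0.096, -0.0], [0.096, 0.995, -0.0], [0.0, -0.0, -1.0]]
ft_force: [0.2, 0.1, -2.3]
finger_gap: 0.0582
grasp_force: 65.2
```

Call:
{"fn": "servo_tool", "kwargs": {"series": [{"jaw":0,"travel":[0,0,0.001],"spin":0},{"jaw":0,"travel":[0,0,0],"spin":0},{"jaw":0,"travel":[0,0,0],"spin":0}]}}

```text
t: 15.3
tool_pos: [0.5298, 0.0784, 0.1248]
tcp_rot: [[-0.995, 0.096, 0.0], [0.096, 0.995, -0.0], [-0.0, -0.0, -1.0]]
ft_force: [-4.2, 0.5, 5.3]
finger_gap: 0.0588
grasp_force: 65.8
```

Call:
{"fn": "servo_tool", "kwargs": {"series": [{"jaw":0,"travel":[0,0,-0.0005],"spin":0},{"jaw":0.75,"travel":[0,0,0],"spin":0},{"jaw":0.85,"travel":[0,0,0],"spin":0},{"jaw":1,"travel":[0,0,0],"spin":0},{"jaw":1,"travel":[0,0,0],"spin":0},{"jaw":1,"travel":[0,0,-0.015],"spin":0},{"jaw":1,"travel":[0,0,-0.03],"spin":0},{"jaw":1,"travel":[0,0,-0.03],"spin":0},{"jaw":1,"travel":[0,0,-0.02],"spin":0},{"jaw":1,"travel":[0,0,0],"spin":0}]}}

```text
t: 16.3
tool_pos: [0.532, 0.0783, 0.2245]
tcp_rot: [[-0.995, 0.096, 0.009], [0.096, 0.995, -0.001], [-0.009, 0.0, -1.0]]
ft_force: [0.6, 0.1, 0.8]
finger_gap: 0.0852
grasp_force: 0.0
```

```bash
python3 - <<'E'
from h import *; from go import go
go(.5125,-.074,.2,84.5)
im=grab('wrist','w4.png'); im2=grab('side','s4.png')
print(proj(im,(.5125,-.074,.148)),proj(im,(.615,-.083,.118)),proj(im,(.53,.078,.167)))
a=cv2.imread('pics/w4.png');b=cv2.imread('pics/s4.png')[120:300,180:400]
cv2.imwrite('pics/c4.png',np.hstack([cv2.resize(a,(400,250)),cv2.resize(b,(400,250))]))
E
```

```text
t 16.3 at [0.532  0.0783 0.2245] y-angle 84.51 tilt [-0.0086  0.0003] gap 0.08524273008083057 F [0.5913 0.1322 0.7573]
spin 0.0001
travel before spin [ 0.005  -0.1535  0.0244]
travel after spin  [ 0.005  -0.1535  0.0244]
(np.float64(127.62268682143377), np.float64(193.39502968086887)) (np.float64(166.76798025077406), np.float64(282.2237415357123)) (np.float64(316.90896417695325), np.float64(204.31378967189931))
```

View pics/c4.png

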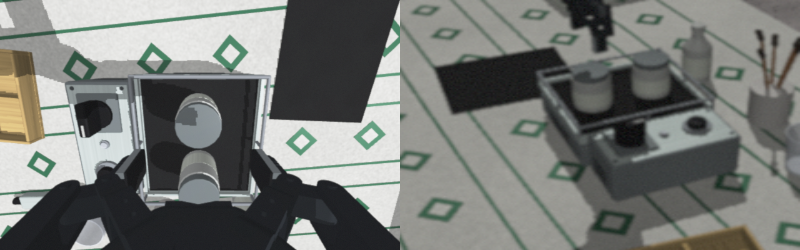

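Both pots are upright on the deck. Now to the isolator with half-open jaws.

Call:
{"fn": "servo_tool", "kwargs": {"series": [{"jaw":0.5,"travel":[0.001,-0.01,0],"spin":0},{"jaw":0.5,"travel":[0.001,-0.03,0],"spin":0},{"jaw":0.5,"travel":[0.001,-0.035,0],"spin":0},{"jaw":0.5,"travel":[0.001,-0.035,0],"spin":0},{"jaw":0.5,"travel":[0.001,-0.03,0],"spin":0},{"jaw":0.5,"travel":[0,-0.0135,0],"spin":0},{"jaw":0.5,"travel":[0,0,0],"spin":0},{"jaw":0.5,"travel":[0,0,0],"spin":0}]}}

```text
t: 17.2
tool_pos: [0.5096, -0.0734, 0.2189]
tcp_rot: [[-0.995, 0.096, -0.001], [0.096, 0.995, 0.001], [0.001, 0.001, -1.0]]
ft_force: [0.1, -0.3, 0.3]
finger_gap: 0.0431
grasp_force: 0.0
```

```bash
python3 - <<'E'
from h import *; from go import go
go(.5125,-.074,.12,84.5)
im=grab('wrist','w5.png')
print(proj(im,(.5125,-.074,.148)),proj(im,(.615,-.083,.118)))
a=cv2.imread('pics/w5.png'); cv2.imwrite('pics/w5.png',cv2.convertScaleAbs(a,alpha=2.0,beta=20))
E
```

```text
t 17.2 at [ 0.5096 -0.0734  0.2189] y-angle 84.49 tilt [0.0013 0.0008] gap 0.04310996433607793 F [ 0.0879 -0.2871  0.2744]
spin -0.0002
travel before spin [-0.0031 -0.0004  0.0989]
travel after spin  [-0.0031 -0.0004  0.0989]
(np.float64(317.0850813132971), np.float64(205.56386341305077)) (np.float64(317.88099129576455), np.float64(293.686812074324))
```

View pics/w5.png

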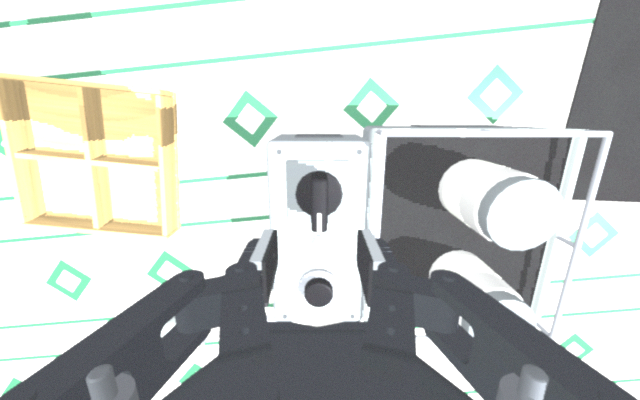

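The bar is at (319.5,202), within about 1 mm of the prediction, and the button is at (318,291). Descending to pinch.

Call:
{"fn": "servo_tool", "kwargs": {"series": [{"jaw":0.5,"travel":[-0.002,0,0.02],"spin":0},{"jaw":0.5,"travel":[0,0,0.03],"spin":0},{"jaw":0.5,"travel":[0,0,0.03],"spin":0},{"jaw":0.5,"travel":[0,0,0.015],"spin":0},{"jaw":0.5,"travel":[0,0,0.003],"spin":0},{"jaw":0.5,"travel":[0,0,0],"spin":0},{"jaw":0.5,"travel":[0,0,0],"spin":0}]}}

```text
t: 17.95
tool_pos: [0.5128, -0.0739, 0.1228]
tcp_rot: [[-0.995, 0.095, 0.002], [0.095, 0.995, -0.001], [-0.002, -0.0, -1.0]]
ft_force: [-0.5, -0.3, -0.7]
finger_gap: 0.0429
grasp_force: 0.0
```

Call:
{"fn": "servo_tool", "kwargs": {"series": [{"jaw":0.3,"travel":[0,0,0],"spin":0},{"jaw":0.2,"travel":[0,0,0],"spin":0},{"jaw":0,"travel":[0,0,0],"spin":0},{"jaw":0,"travel":[0,0,0],"spin":0},{"jaw":0,"travel":[0,0,0],"spin":0}]}}

```text
t: 18.45
tool_pos: [0.5128, -0.0724, 0.123]
tcp_rot: [[-0.995, 0.097, 0.002], [0.097, 0.995, 0.004], [-0.002, 0.004, -1.0]]
ft_force: [0.4, 10.0, 5.7]
finger_gap: 0.0129
grasp_force: 59.5
```

```bash
python3 -c "
from h import *
print(monitor.get_state()['joints'].round(1))"
```

```text
[ -20.7    3.7  113.1    0.3   63.2 -105.3]
```

Call:
{"fn": "servo_tool", "kwargs": {"series": [{"jaw":0,"travel":[0,0.001,0],"spin":0.1},{"jaw":0,"travel":[0,0,0],"spin":0.14},{"jaw":0,"travel":[0,0,0],"spin":0.14},{"jaw":0,"travel":[0,0,0],"spin":0.14},{"jaw":0,"travel":[0,0,0],"spin":0.14},{"jaw":0,"travel":[0,0,0],"spin":0.14},{"jaw":0,"travel":[0,0,0],"spin":0.14},{"jaw":0,"travel":[0,0,0],"spin":0.14},{"jaw":0,"travel":[0,0,0],"spin":0.14},{"jaw":0,"travel":[0,0,0],"spin":0.14}]}}

```text
t: 19.45
tool_pos: [0.5127, -0.0721, 0.123]
tcp_rot: [[-0.109, 0.994, 0.001], [0.994, 0.109, 0.002], [0.002, 0.002, -1.0]]
ft_force: [0.6, 6.9, 5.8]
finger_gap: 0.0129
grasp_force: 59.4
```

Call:
{"fn": "servo_tool", "kwargs": {"series": [{"jaw":0,"travel":[0,0,0],"spin":0.14},{"jaw":0,"travel":[0,0,0],"spin":0.07},{"jaw":0,"travel":[0,0,0],"spin":0},{"jaw":0,"travel":[0,0,0],"spin":0}]}}

```text
t: 19.85
tool_pos: [0.5127, -0.0721, 0.123]
tcp_rot: [[0.095, 0.995, 0.002], [0.995, -0.095, 0.002], [0.002, 0.001, -1.0]]
ft_force: [0.4, 7.1, 4.9]
finger_gap: 0.0125
grasp_force: 59.4
```

Call:
{"fn": "servo_tool", "kwargs": {"series": [{"jaw":0.3,"travel":[0,0,0],"spin":0},{"jaw":0.45,"travel":[0,0,0],"spin":0},{"jaw":0.45,"travel":[0,0,0],"spin":0},{"jaw":0.45,"travel":[0,0,-0.02],"spin":0},{"jaw":0.45,"travel":[0,0,-0.03],"spin":0},{"jaw":0.3,"travel":[0,0,-0.01],"spin":0},{"jaw":0,"travel":[0,0,0],"spin":0},{"jaw":0,"travel":[0,0,0],"spin":0},{"jaw":0,"travel":[0,0,0],"spin":0}]}}

```text
t: 20.75
tool_pos: [0.511, -0.0728, 0.1799]
tcp_rot: [[0.095, 0.995, -0.003], [0.995, -0.095, 0.001], [0.001, -0.003, -1.0]]
ft_force: [0.1, 0.2, 0.4]
finger_gap: -0.0001
grasp_force: 0.0
```

```bash
python3 go.py .614 -.082 .13
```

```text
t 20.75 at [ 0.511  -0.0728  0.1799] y-angle -5.46 tilt [ 0.0007 -0.0028] gap -6.488340468535623e-05 F [0.0717 0.1667 0.3862]
travel before spin [0.0006 0.1035 0.0496]
travel after spin  [0.0006 0.1035 0.0496]
```

Call:
{"fn": "servo_tool", "kwargs": {"series": [{"jaw":0,"travel":[0,0.02,0],"spin":0},{"jaw":0,"travel":[0,0.03,0],"spin":0},{"jaw":0,"travel":[0.0005,0.03,0],"spin":0},{"jaw":0,"travel":[0,0.02,0.01],"spin":0},{"jaw":0,"travel":[0,0.003,0.02],"spin":0},{"jaw":0,"travel":[0,0,0.015],"spin":0},{"jaw":0,"travel":[0,0,0.005],"spin":0},{"jaw":0,"travel":[0,0,0],"spin":0},{"jaw":0,"travel":[0,0,0],"spin":0}]}}

```text
t: 21.65
tool_pos: [0.6145, -0.0824, 0.1321]
tcp_rot: [[0.095, 0.995, 0.001], [0.995, -0.095, -0.0], [-0.0, 0.001, -1.0]]
ft_force: [0.3, -0.8, -0.1]
finger_gap: -0.0001
grasp_force: 0.0
```

```bash
python3 go.py .614 -.082 .112; python3 -c "
from h import *
im=grab('wrist'); 
print(proj(im,(.614,-.082,.118)),proj(im,(.5125,-.0735,.148)))
s=grab('side'); t=grab('top')
f=lambda a:cv2.resize(cv2.cvtColor(a,cv2.COLOR_RGB2BGR),(400,260),interpolation=cv2.INTER_CUBIC)
cv2.imwrite('pics/c6.png',cv2.convertScaleAbs(np.hstack([f(im['frame'][100:360,120:520]),f(s['frame'][150:250,240:394])]),alpha=1.6))"
```

```text
t 21.65 at [ 0.6145 -0.0824  0.1321] y-angle -5.46 tilt [-0.0001  0.0005] gap -9.646515848552926e-05 F [ 0.2726 -0.8221 -0.131 ]
travel before spin [ 0.0004 -0.0006  0.0201]
travel after spin  [ 0.0004 -0.0006  0.0201]
(np.float64(314.4531944055586), np.float64(230.88259608559062)) (np.float64(110.07375130304493), np.float64(257.46413311306725))
```

View pics/c6.png

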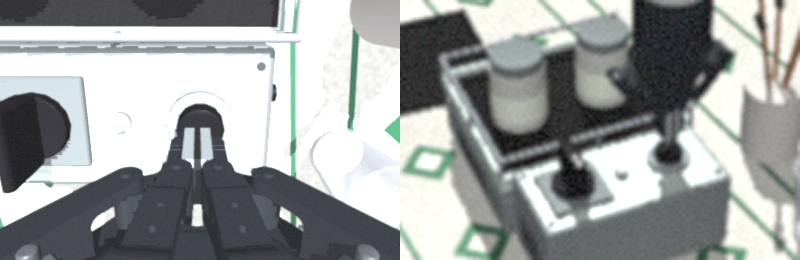

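The isolator bar lies across the console (on), and the shut fingers are centred over the button. First burst.

Call:
{"fn": "servo_tool", "kwargs": {"series": [{"jaw":0,"travel":[0,0,0.01],"spin":0},{"jaw":0,"travel":[0,0,0.006],"spin":0},{"jaw":0,"travel":[0,0,0.0065],"spin":0},{"jaw":0,"travel":[0,0,0],"spin":0},{"jaw":0,"travel":[0,0,0],"spin":0}]}}

```text
t: 22.3
tool_pos: [0.6149, -0.0825, 0.1119]
tcp_rot: [[0.095, 0.996, -0.0], [0.996, -0.095, -0.0], [-0.0, -0.0, -1.0]]
ft_force: [-8.1, 1.7, 16.6]
finger_gap: -0.0002
grasp_force: 8.6
```

Call:
{"fn": "servo_tool", "kwargs": {"series": [{"jaw":0,"travel":[0,0,0],"spin":0},{"jaw":0,"travel":[0,0,0],"spin":0},{"jaw":0,"travel":[0,0,0],"spin":0},{"jaw":0,"travel":[0,0,0],"spin":0},{"jaw":0,"travel":[0,0,0],"spin":0},{"jaw":0,"travel":[0,0,0],"spin":0},{"jaw":0,"travel":[0,0,0],"spin":0},{"jaw":0,"travel":[0,0,0],"spin":0},{"jaw":0,"travel":[0,0,0],"spin":0},{"jaw":0,"travel":[0,0,0],"spin":0}]}}

```text
t: 23.3
tool_pos: [0.6149, -0.0825, 0.1118]
tcp_rot: [[0.095, 0.996, -0.0], [0.996, -0.095, -0.0], [-0.0, -0.0, -1.0]]
ft_force: [-8.1, 2.3, 16.6]
finger_gap: 0.0001
grasp_force: 8.5
```

Call:
{"fn": "servo_tool", "kwargs": {"series": [{"jaw":0,"travel":[0,0,0],"spin":0},{"jaw":0,"travel":[0,0,0],"spin":0},{"jaw":0,"travel":[0,0,0],"spin":0},{"jaw":0,"travel":[0,0,0],"spin":0},{"jaw":0,"travel":[0,0,0],"spin":0},{"jaw":0,"travel":[0,0,0],"spin":0},{"jaw":0,"travel":[0,0,0],"spin":0},{"jaw":0,"travel":[0,0,0],"spin":0},{"jaw":0,"travel":[0,0,-0.0125],"spin":0},{"jaw":0,"travel":[0,0,-0.01],"spin":0}]}}

```text
t: 24.3
tool_pos: [0.6144, -0.0823, 0.1318]
tcp_rot: [[0.095, 0.995, -0.0], [0.995, -0.095, 0.0], [0.0, -0.0, -1.0]]
ft_force: [-0.6, 0.6, 0.9]
finger_gap: 0.0004
grasp_force: 0.0
```

Call:
{"fn": "servo_tool", "kwargs": {"series": [{"jaw":0,"travel":[0,0,0],"spin":0},{"jaw":0,"travel":[0,0,0],"spin":0},{"jaw":0,"travel":[0,0,0],"spin":0},{"jaw":0,"travel":[0,0,0],"spin":0},{"jaw":0,"travel":[0,0,0],"spin":0}]}}

```text
t: 24.8
tool_pos: [0.6143, -0.0823, 0.131]
tcp_rot: [[0.095, 0.995, -0.001], [0.995, -0.095, 0.0], [0.0, -0.001, -1.0]]
ft_force: [0.1, 0.1, -0.1]
finger_gap: -0.0004
grasp_force: 0.0
```

```bash
python3 -c "
from h import *
s=grab('side'); w=grab('wrist')
f=lambda a:cv2.resize(cv2.cvtColor(a,cv2.COLOR_RGB2BGR),(400,260),interpolation=cv2.INTER_CUBIC)
cv2.imwrite('pics/c7.png',cv2.convertScaleAbs(np.hstack([f(w['frame']),f(s['frame'][150:250,240:394])]),alpha=1.6))"; python3 go.py .614 -.082 .11
```

```text
t 24.9 at [ 0.6144 -0.0824  0.1313] y-angle -5.45 tilt [ 0.0001 -0.0006] gap -4.583992674043805e-05 F [-0.1451 -0.0416 -1.0196]
travel before spin [ 0.0003 -0.0004  0.0213]
travel after spin  [ 0.0003 -0.0004  0.0213]
```

View pics/c7.png

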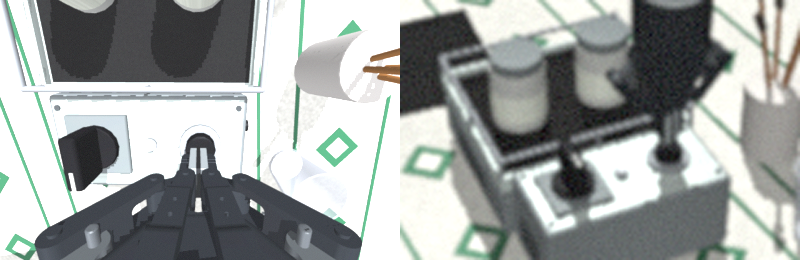

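After burst one, both pots are still standing, the handle is still on, and the button is up. Second burst.

Call:
{"fn": "servo_tool", "kwargs": {"series": [{"jaw":0,"travel":[0,0,0.01],"spin":0},{"jaw":0,"travel":[0,0,0.006],"spin":0},{"jaw":0,"travel":[0,0,0.0065],"spin":0},{"jaw":0,"travel":[0,0,0],"spin":0},{"jaw":0,"travel":[0,0,0],"spin":0}]}}

```text
t: 25.4
tool_pos: [0.6148, -0.0824, 0.1118]
tcp_rot: [[0.095, 0.996, -0.001], [0.996, -0.095, -0.0], [-0.0, -0.001, -1.0]]
ft_force: [-9.0, 2.6, 17.8]
finger_gap: 0.0003
grasp_force: 9.0
```

Call:
{"fn": "servo_tool", "kwargs": {"series": [{"jaw":0,"travel":[0,0,0],"spin":0},{"jaw":0,"travel":[0,0,0],"spin":0},{"jaw":0,"travel":[0,0,0],"spin":0},{"jaw":0,"travel":[0,0,0],"spin":0},{"jaw":0,"travel":[0,0,0],"spin":0},{"jaw":0,"travel":[0,0,0],"spin":0},{"jaw":0,"travel":[0,0,0],"spin":0},{"jaw":0,"travel":[0,0,0],"spin":0},{"jaw":0,"travel":[0,0,0],"spin":0},{"jaw":0,"travel":[0,0,0],"spin":0}]}}

```text
t: 26.4
tool_pos: [0.6147, -0.0825, 0.1119]
tcp_rot: [[0.095, 0.996, -0.001], [0.996, -0.095, -0.0], [-0.0, -0.001, -1.0]]
ft_force: [-9.2, 2.1, 18.0]
finger_gap: -0.0
grasp_force: 8.9
```

Call:
{"fn": "servo_tool", "kwargs": {"series": [{"jaw":0,"travel":[0,0,0],"spin":0},{"jaw":0,"travel":[0,0,0],"spin":0},{"jaw":0,"travel":[0,0,0],"spin":0},{"jaw":0,"travel":[0,0,0],"spin":0},{"jaw":0,"travel":[0,0,0],"spin":0},{"jaw":0,"travel":[0,0,0],"spin":0},{"jaw":0,"travel":[0,0,0],"spin":0},{"jaw":0,"travel":[0,0,0],"spin":0},{"jaw":0,"travel":[0,0,-0.0125],"spin":0},{"jaw":0,"travel":[0,0,-0.01],"spin":0}]}}

```text
t: 27.4
tool_pos: [0.6144, -0.0823, 0.1317]
tcp_rot: [[0.095, 0.995, -0.001], [0.995, -0.095, 0.0], [0.0, -0.001, -1.0]]
ft_force: [0.5, -0.6, 0.8]
finger_gap: -0.0
grasp_force: 0.0
```

Call:
{"fn": "servo_tool", "kwargs": {"series": [{"jaw":0,"travel":[0,0,0],"spin":0},{"jaw":0,"travel":[0,0,0],"spin":0},{"jaw":0,"travel":[0,0,0],"spin":0},{"jaw":0,"travel":[0,0,-0.02],"spin":0},{"jaw":0,"travel":[0,0,-0.03],"spin":0},{"jaw":0,"travel":[0,0,0],"spin":0},{"jaw":0,"travel":[0,0,0],"spin":0}]}}

```text
t: 28.1
tool_pos: [0.6146, -0.0824, 0.1815]
tcp_rot: [[0.095, 0.995, 0.0], [0.995, -0.095, -0.0], [-0.0, 0.0, -1.0]]
ft_force: [-0.4, -0.8, -0.5]
finger_gap: 0.0002
grasp_force: 0.0
```

```bash
python3 go.py .5128 -.0725 .123 -5.5
```

```text
t 28.1 at [ 0.6146 -0.0824  0.1815] y-angle -5.46 tilt [-0.0001  0.0004] gap 0.00024005934852146225 F [-0.4346 -0.8167 -0.4878]
spin 0.0008
travel before spin [ 0.0002 -0.1023  0.0585]
travel after spin  [ 0.0001 -0.1023  0.0585]
```

Now back to the handle, gripping it along x and turning it counter-clockwise.

Call:
{"fn": "servo_tool", "kwargs": {"series": [{"jaw":0.5,"travel":[0,-0.02,0],"spin":0},{"jaw":0.5,"travel":[0,-0.03,0],"spin":0},{"jaw":0.5,"travel":[0,-0.03,0],"spin":0},{"jaw":0.5,"travel":[0,-0.0223,0],"spin":0},{"jaw":0.5,"travel":[0,0,0],"spin":0},{"jaw":0.5,"travel":[0,0,0.02],"spin":0},{"jaw":0.5,"travel":[0,0,0.025],"spin":0},{"jaw":0.5,"travel":[0,0,0.0135],"spin":0},{"jaw":0.5,"travel":[0,0,0],"spin":0},{"jaw":0.5,"travel":[0,0,0],"spin":0}]}}

```text
t: 29.1
tool_pos: [0.513, -0.0727, 0.123]
tcp_rot: [[0.095, 0.995, -0.0], [0.995, -0.095, 0.0], [0.0, -0.0, -1.0]]
ft_force: [0.2, -0.2, 1.1]
finger_gap: 0.0428
grasp_force: 0.0
```

Call:
{"fn": "servo_tool", "kwargs": {"series": [{"jaw":0.3,"travel":[0,0,0],"spin":0},{"jaw":0.2,"travel":[0,0,0],"spin":0},{"jaw":0,"travel":[0,0,0],"spin":0},{"jaw":0,"travel":[0,0,0],"spin":0},{"jaw":0,"travel":[0,0,0],"spin":0}]}}

```text
t: 29.6
tool_pos: [0.513, -0.0729, 0.1244]
tcp_rot: [[0.095, 0.995, 0.0], [0.995, -0.095, -0.001], [-0.0, 0.0, -1.0]]
ft_force: [-2.8, 0.6, 6.7]
finger_gap: 0.013
grasp_force: 59.6
```

Call:
{"fn": "servo_tool", "kwargs": {"series": [{"jaw":0,"travel":[0,0,0],"spin":-0.1},{"jaw":0,"travel":[0,0,0],"spin":-0.14},{"jaw":0,"travel":[0,0,0],"spin":-0.14},{"jaw":0,"travel":[0,0,0],"spin":-0.14},{"jaw":0,"travel":[0,0,0],"spin":-0.14},{"jaw":0,"travel":[0,0,0],"spin":-0.14},{"jaw":0,"travel":[0,0,0],"spin":-0.14},{"jaw":0,"travel":[0,0,0],"spin":-0.14},{"jaw":0,"travel":[0,0,0],"spin":-0.14},{"jaw":0,"travel":[0,0,0],"spin":-0.14}]}}

```text
t: 30.6
tool_pos: [0.5137, -0.0722, 0.1244]
tcp_rot: [[-0.955, 0.296, 0.003], [0.296, 0.955, 0.001], [-0.002, 0.002, -1.0]]
ft_force: [0.2, 1.9, 3.4]
finger_gap: 0.0131
grasp_force: 59.3
```

Call:
{"fn": "servo_tool", "kwargs": {"series": [{"jaw":0,"travel":[0,0,0],"spin":-0.14},{"jaw":0,"travel":[0,0,0],"spin":-0.07},{"jaw":0,"travel":[0,0,0],"spin":0},{"jaw":0,"travel":[0,0,0],"spin":0}]}}

```text
t: 31.0
tool_pos: [0.5137, -0.0721, 0.1244]
tcp_rot: [[-0.995, 0.098, 0.002], [0.098, 0.995, 0.001], [-0.002, 0.001, -1.0]]
ft_force: [1.2, 4.1, 6.3]
finger_gap: 0.0127
grasp_force: 59.5
```

Call:
{"fn": "servo_tool", "kwargs": {"series": [{"jaw":0.3,"travel":[0,0,0],"spin":0},{"jaw":0.45,"travel":[0,0,0],"spin":0},{"jaw":0.45,"travel":[0,0,0],"spin":0},{"jaw":0.45,"travel":[0,0,-0.02],"spin":0},{"jaw":0.45,"travel":[0,0,-0.03],"spin":0},{"jaw":0.45,"travel":[0,0,-0.03],"spin":0},{"jaw":0.45,"travel":[0,0,-0.03],"spin":0},{"jaw":0.45,"travel":[0,0,0],"spin":0}]}}

```text
t: 31.8
tool_pos: [0.5151, -0.0737, 0.238]
tcp_rot: [[-0.995, 0.096, 0.008], [0.096, 0.995, -0.004], [-0.009, -0.003, -1.0]]
ft_force: [0.5, 0.4, 0.1]
finger_gap: 0.038
grasp_force: 0.0
```

```bash
python3 -c "
from h import *
t=grab('top'); w=grab('wrist')
f=lambda a:cv2.resize(cv2.cvtColor(a,cv2.COLOR_RGB2BGR),(400,300),interpolation=cv2.INTER_CUBIC)
cv2.imwrite('pics/c8.png',cv2.convertScaleAbs(np.hstack([f(w['frame']),f(t['frame'][150:270,240:400])]),alpha=1.6))
for im,n in ((w,'w'),(t,'t')):
  g=im['frame'].astype(int)
  for X in ((.6283,.0697),(.5297,.0783)):
    u,v=proj(im,X+(.167,)); d=np.abs(g-g[int(v),int(u)]).sum(2)<36
    k,l,st,ce=cv2.connectedComponentsWithStats(d.astype(np.uint8)); k=l[int(v),int(u)]; print(n,(round(u),round(v)),st[k],ce[k],onz(im,*ce[k],.167).round(4))
"; python3 go.py .5297 .0783 .225 84.5
```

```text
w (491, 310) [    0   131   635   269 55360] [328.32888367 325.93887283] [ 0.6314 -0.0749  0.167 ]
w (511, 204) [ 478  170   69   63 3217] [512.47000311 200.32856699] [0.5267 0.0788 0.167 ]
t (307, 189) [295 178  24  24 420] [306.73571429 189.27619048] [0.6265 0.0709 0.167 ]
t (304, 230) [292 219  24  25 444] [303.33108108 230.60585586] [0.5276 0.0789 0.167 ]
t 31.9 at [ 0.5128 -0.0729  0.2334] y-angle 84.48 tilt [-0.0009 -0.0005] gap 0.03828775225002797 F [-0.7828  0.1019 -0.2478]
spin -0.0004
travel before spin [-0.0022  0.1521  0.0083]
travel after spin  [-0.0023  0.1521  0.0083]
```

View pics/c8.png

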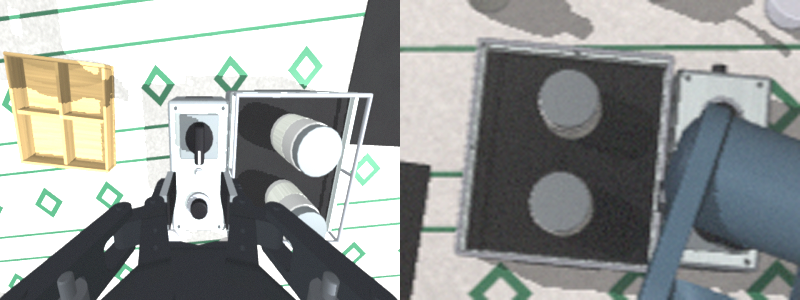

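The isolator is off, with the bar along x, and the pots stand at (0.6275,0.0705) and (0.528,0.0787). Picking up pot B.

Call:
{"fn": "servo_tool", "kwargs": {"series": [{"jaw":1,"travel":[0,0.02,0],"spin":0},{"jaw":1,"travel":[0,0.035,0],"spin":0},{"jaw":1,"travel":[0,0.035,0],"spin":0},{"jaw":1,"travel":[-0.0006,0.035,0],"spin":0},{"jaw":1,"travel":[0,0.02,0],"spin":0},{"jaw":1,"travel":[0,0.0073,0],"spin":0},{"jaw":1,"travel":[0,0,0],"spin":0},{"jaw":1,"travel":[0,0,0],"spin":0}]}}

```text
t: 32.7
tool_pos: [0.5276, 0.0781, 0.2323]
tcp_rot: [[-0.995, 0.097, -0.001], [0.097, 0.995, -0.0], [0.001, -0.0, -1.0]]
ft_force: [-0.9, 0.4, 0.5]
finger_gap: 0.0854
grasp_force: 0.0
```

```bash
python3 go.py .528 .0787 .1235 84.5; python3 -c "
from h import *
im=grab('wrist'); g=im['frame'].astype(int)
X=(.528,.0787)
u,v=proj(im,X+(.167,)); d=np.abs(g-g[int(v),int(u)]).sum(2)<36
k,l,st,ce=cv2.connectedComponentsWithStats(d.astype(np.uint8)); k=l[int(v),int(u)]; print((round(u),round(v)),st[k],ce[k],onz(im,*ce[k],.167).round(4))"
```

```text
t 32.7 at [0.5276 0.0781 0.2323] y-angle 84.46 tilt [ 0.0014 -0.0005] gap 0.0853762671236544 F [-0.9243  0.3573  0.4649]
spin -0.0007
travel before spin [-0.0005  0.0007  0.1088]
travel after spin  [-0.0005  0.0007  0.1088]
(318, 205) [ 283  171   71   68 3263] [320.07845541 206.61385228] [0.5297 0.0798 0.167 ]
```

Call:
{"fn": "servo_tool", "kwargs": {"series": [{"jaw":1,"travel":[-0.001,0.001,0.02],"spin":0},{"jaw":1,"travel":[0,0,0.03],"spin":0},{"jaw":1,"travel":[0,0,0.03],"spin":0},{"jaw":1,"travel":[0,0,0.02],"spin":0},{"jaw":1,"travel":[0,0,0.008],"spin":0},{"jaw":1,"travel":[0,0,0],"spin":0},{"jaw":1,"travel":[0,0,0],"spin":0}]}}

```text
t: 33.45
tool_pos: [0.5299, 0.0793, 0.1262]
tcp_rot: [[-0.995, 0.097, 0.002], [0.097, 0.995, -0.0], [-0.002, 0.0, -1.0]]
ft_force: [-0.1, -0.4, 0.6]
finger_gap: 0.0852
grasp_force: 0.0
```

Call:
{"fn": "servo_tool", "kwargs": {"series": [{"jaw":0.6,"travel":[0,0,0],"spin":0},{"jaw":0.4,"travel":[0,0,0],"spin":0},{"jaw":0.3,"travel":[0,0,0],"spin":0},{"jaw":0,"travel":[0,0,0],"spin":0},{"jaw":0,"travel":[0,0,0],"spin":0},{"jaw":0,"travel":[0,0,0],"spin":0},{"jaw":0,"travel":[0,0,0],"spin":0}]}}

```text
t: 34.15
tool_pos: [0.5304, 0.0796, 0.127]
tcp_rot: [[-0.995, 0.096, 0.003], [0.096, 0.995, -0.001], [-0.004, -0.0, -1.0]]
ft_force: [-0.5, 0.3, 6.3]
finger_gap: 0.0585
grasp_force: 65.0
```

Call:
{"fn": "servo_tool", "kwargs": {"series": [{"jaw":0,"travel":[0,0,-0.01],"spin":0},{"jaw":0,"travel":[0,0,-0.02],"spin":0},{"jaw":0,"travel":[0,0,-0.03],"spin":0},{"jaw":0,"travel":[0,0,-0.03],"spin":0},{"jaw":0,"travel":[0,0,-0.02],"spin":0},{"jaw":0,"travel":[0,0,-0.01],"spin":0},{"jaw":0,"travel":[0,0,0],"spin":0},{"jaw":0,"travel":[0,0,0],"spin":0}]}}

```text
t: 34.95
tool_pos: [0.5282, 0.0798, 0.2437]
tcp_rot: [[-0.995, 0.096, -0.002], [0.096, 0.995, 0.0], [0.002, -0.0, -1.0]]
ft_force: [0.4, 0.1, -3.1]
finger_gap: 0.0585
grasp_force: 64.9
```

```bash
python3 go.py .4189 -.3713 .243 78.8
```

```text
t 34.95 at [0.5282 0.0798 0.2437] y-angle 84.5 tilt [ 0.0024 -0.0001] gap 0.058501698306462006 F [ 0.3833  0.1051 -3.0618]
spin 0.0995
travel before spin [ 0.0656 -0.4595  0.0009]
travel after spin  [ 0.0196 -0.4638  0.0009]
```

Call:
{"fn": "servo_tool", "kwargs": {"series": [{"jaw":0,"travel":[0,0,0],"spin":0.05},{"jaw":0,"travel":[0,-0.01,0],"spin":0.0495},{"jaw":0,"travel":[0.001,-0.02,0],"spin":0},{"jaw":0,"travel":[0.001,-0.03,0],"spin":0},{"jaw":0,"travel":[0.002,-0.035,0],"spin":0},{"jaw":0,"travel":[0.002,-0.035,0],"spin":0},{"jaw":0,"travel":[0.002,-0.035,0],"spin":0},{"jaw":0,"travel":[0.002,-0.035,0],"spin":0},{"jaw":0,"travel":[0.002,-0.035,0],"spin":0},{"jaw":0,"travel":[0.002,-0.035,0],"spin":0}]}}

```text
t: 35.95
tool_pos: [0.4619, -0.1832, 0.2431]
tcp_rot: [[-0.981, 0.194, -0.003], [0.194, 0.981, 0.002], [0.003, 0.001, -1.0]]
ft_force: [1.0, 0.3, -1.9]
finger_gap: 0.0584
grasp_force: 65.0
```

Call:
{"fn": "servo_tool", "kwargs": {"series": [{"jaw":0,"travel":[0.002,-0.035,0],"spin":0},{"jaw":0,"travel":[0.002,-0.035,0],"spin":0},{"jaw":0,"travel":[0.001,-0.035,0],"spin":0},{"jaw":0,"travel":[0.0006,-0.035,0],"spin":0},{"jaw":0,"travel":[0,-0.03,0],"spin":0},{"jaw":0,"travel":[0,-0.02,0],"spin":0},{"jaw":0,"travel":[0,0,0],"spin":0},{"jaw":0,"travel":[0,0,0],"spin":0}]}}

```text
t: 36.75
tool_pos: [0.4207, -0.367, 0.2439]
tcp_rot: [[-0.981, 0.194, -0.001], [0.194, 0.981, 0.002], [0.002, 0.002, -1.0]]
ft_force: [0.1, -0.3, -3.1]
finger_gap: 0.0583
grasp_force: 65.1
```

```bash
python3 -c "
from h import *
t=grab('top'); w=grab('wrist')
f=lambda a:cv2.resize(cv2.cvtColor(a,cv2.COLOR_RGB2BGR),(400,400),interpolation=cv2.INTER_CUBIC)
cv2.imwrite('pics/c9.png',cv2.convertScaleAbs(np.hstack([f(w['frame'][:,120:520]),f(t['frame'][195:305,410:520])]),alpha=1.5))
c=np.array([.47,-.337,.038]);a=np.array([.981,-.194,0]);b=np.array([.194,.981,0])
print([tuple(int(q) for q in proj(w,c+s*a*.09+q*b*.09)) for s in(1,-1) for q in (1,-1)], proj(w,c))
"; python3 go.py .4189 -.3713 .052 78.8
```

```text
[(409, 263), (279, 263), (423, 130), (274, 130)] (np.float64(346.6190297811592), np.float64(201.22766451583638))
t 36.85 at [ 0.4211 -0.3665  0.2445] y-angle 78.87 tilt [0.0008 0.0012] gap 0.05822813049820829 F [ 0.3077 -0.4589 -2.2384]
spin 0.0012
travel before spin [ 0.0011 -0.0054  0.1925]
travel after spin  [ 0.0011 -0.0054  0.1925]
```

View pics/c9.png

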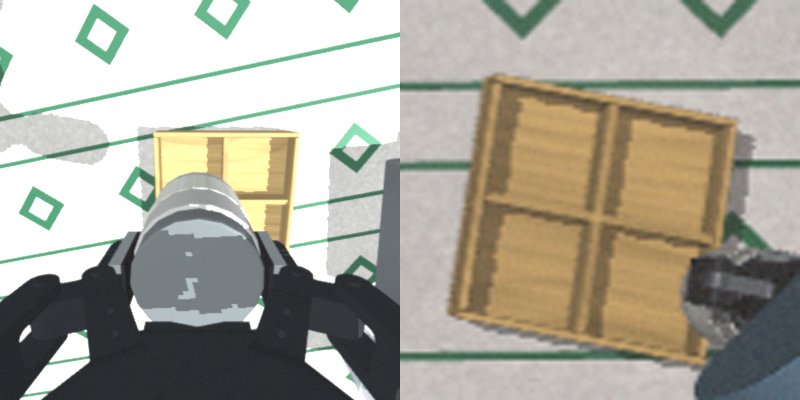

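The tray is seen in the wrist view at about (155–298,131), a few pixels to −y of the prediction. I'll bias the target 2 mm that way and lower.

Call:
{"fn": "servo_tool", "kwargs": {"series": [{"jaw":0,"travel":[0.0005,-0.0073,0.01],"spin":0},{"jaw":0,"travel":[0,0,0.03],"spin":0},{"jaw":0,"travel":[0,0,0.03],"spin":0},{"jaw":0,"travel":[0,0,0.03],"spin":0},{"jaw":0,"travel":[0,0,0.03],"spin":0},{"jaw":0,"travel":[0,0,0.015],"spin":0},{"jaw":0,"travel":[0,0,0],"spin":0},{"jaw":0,"travel":[0,0,0],"spin":0}]}}

```text
t: 37.65
tool_pos: [0.4195, -0.3752, 0.1009]
tcp_rot: [[-0.981, 0.194, 0.001], [0.194, 0.981, -0.001], [-0.001, -0.001, -1.0]]
ft_force: [0.1, -0.2, -1.6]
finger_gap: 0.0585
grasp_force: 65.2
```

```bash
python3 -c "
from h import *
t=grab('side'); w=grab('wrist')
f=lambda a:cv2.resize(cv2.cvtColor(a,cv2.COLOR_RGB2BGR),(400,400),interpolation=cv2.INTER_CUBIC)
cv2.imwrite('pics/c10.png',cv2.convertScaleAbs(np.hstack([f(w['frame'][:,120:520]),f(t['frame'][260:390,285:415])]),alpha=1.3))
c=np.array([.47,-.337,.038]);a=np.array([.981,-.194,0]);b=np.array([.194,.981,0])
print([tuple(int(q) for q in proj(t,c+s*a*.09+q*b*.09)) for s in(1,-1) for q in (1,-1)], proj(t,c))
"; python3 go.py .419 -.3735 .051 78.8
```

```text
[(369, 279), (404, 342), (296, 299), (322, 369)] (np.float64(348.18255495787133), np.float64(320.5846687087877))
t 37.75 at [ 0.42   -0.376   0.1021] y-angle 78.81 tilt [-0.0027 -0.0025] gap 0.05839479922623836 F [ 0.2393 -0.621  -2.4948]
spin 0.0002
travel before spin [0.0016 0.0024 0.0511]
travel after spin  [0.0016 0.0024 0.0511]
```

View pics/c10.png

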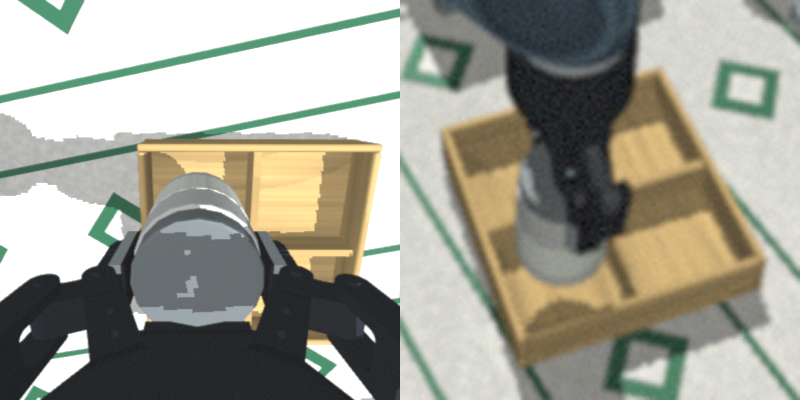

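The pot is centred over the near-right compartment. Lowering.

Call:
{"fn": "servo_tool", "kwargs": {"series": [{"jaw":0,"travel":[0.001,0.001,0.015],"spin":0},{"jaw":0,"travel":[0,0,0.015],"spin":0},{"jaw":0,"travel":[0,0,0.01],"spin":0},{"jaw":0,"travel":[0,0,0.005],"spin":0},{"jaw":0,"travel":[0,0,0.001],"spin":0},{"jaw":0,"travel":[0,0,0],"spin":0},{"jaw":0,"travel":[0,0,0],"spin":0}]}}

```text
t: 38.45
tool_pos: [0.4186, -0.3741, 0.0546]
tcp_rot: [[-0.981, 0.194, 0.001], [0.194, 0.981, -0.001], [-0.001, -0.001, -1.0]]
ft_force: [-0.1, -0.6, -2.3]
finger_gap: 0.0582
grasp_force: 65.2
```

Call:
{"fn": "servo_tool", "kwargs": {"series": [{"jaw":0,"travel":[0,0,0.001],"spin":0},{"jaw":0,"travel":[0,0,0.001],"spin":0},{"jaw":0,"travel":[0,0,0],"spin":0},{"jaw":0,"travel":[0,0,0],"spin":0}]}}

```text
t: 38.85
tool_pos: [0.4182, -0.3736, 0.0522]
tcp_rot: [[-0.981, 0.194, 0.0], [0.194, 0.981, -0.0], [-0.0, -0.0, -1.0]]
ft_force: [0.1, -0.3, -3.0]
finger_gap: 0.0581
grasp_force: 65.2
```

Call:
{"fn": "servo_tool", "kwargs": {"series": [{"jaw":0,"travel":[0,0,0.001],"spin":0},{"jaw":0,"travel":[0,0,0.0005],"spin":0},{"jaw":0,"travel":[0,0,0],"spin":0},{"jaw":0,"travel":[0,0,0],"spin":0}]}}

```text
t: 39.25
tool_pos: [0.4182, -0.3736, 0.0505]
tcp_rot: [[-0.981, 0.194, -0.0], [0.194, 0.981, 0.0], [0.0, 0.0, -1.0]]
ft_force: [0.6, 0.2, -2.1]
finger_gap: 0.058
grasp_force: 65.2
```

Call:
{"fn": "servo_tool", "kwargs": {"series": [{"jaw":0,"travel":[0,0,0.001],"spin":0},{"jaw":0,"travel":[0,0,0],"spin":0},{"jaw":0,"travel":[0,0,0],"spin":0}]}}

```text
t: 39.55
tool_pos: [0.4183, -0.3738, 0.0501]
tcp_rot: [[-0.981, 0.194, 0.0], [0.194, 0.981, -0.0], [-0.0, -0.0, -1.0]]
ft_force: [-1.6, 2.5, 2.3]
finger_gap: 0.0583
grasp_force: 65.6
```

Contact. Releasing, then returning for pot A.

Call:
{"fn": "servo_tool", "kwargs": {"series": [{"jaw":0.75,"travel":[0,0,0],"spin":0},{"jaw":0.85,"travel":[0,0,0],"spin":0},{"jaw":1,"travel":[0,0,0],"spin":0},{"jaw":1,"travel":[0,0,0],"spin":0},{"jaw":1,"travel":[0,0,-0.015],"spin":0},{"jaw":1,"travel":[0,0,-0.03],"spin":0},{"jaw":1,"travel":[0,0,-0.04],"spin":0},{"jaw":1,"travel":[0,0,-0.04],"spin":0},{"jaw":1,"travel":[0,0,-0.04],"spin":0},{"jaw":1,"travel":[0,0,-0.03],"spin":0}]}}

```text
t: 40.55
tool_pos: [0.4187, -0.3742, 0.2491]
tcp_rot: [[-0.981, 0.194, 0.003], [0.194, 0.981, -0.004], [-0.004, -0.003, -1.0]]
ft_force: [0.8, -0.4, -0.6]
finger_gap: 0.0854
grasp_force: 0.0
```

```bash
python3 -c "
from h import *
t=grab('top'); 
g=t['frame'].astype(int)
for X in ((.6275,.0705,.167),(.4185,-.374,.09)):
    u,v=proj(t,X); d=np.abs(g-g[int(v),int(u)]).sum(2)<36
    k,l,st,ce=cv2.connectedComponentsWithStats(d.astype(np.uint8)); k=l[int(v),int(u)]; print((round(u),round(v)),st[k],ce[k],onz(t,*ce[k],X[2]).round(4))
"; python3 go.py .6275 .0705 .25 84.5
```

```text
(307, 189) [295 178  24  27 442] [307.00904977 189.80090498] [0.6252 0.0702 0.167 ]
(486, 275) [464 264  43  27 565] [483.31504425 277.74336283] [ 0.4124 -0.3676  0.09  ]
t 40.6 at [ 0.4203 -0.3761  0.2545] y-angle 78.81 tilt [-0.0098 -0.0089] gap 0.08504362931274258 F [ 1.678  -1.6996  3.1014]
spin -0.0993
travel before spin [-0.1166  0.4784  0.0014]
travel after spin  [-0.1635  0.4645  0.0014]
```

Call:
{"fn": "servo_tool", "kwargs": {"series": [{"jaw":1,"travel":[0,0,0],"spin":-0.05},{"jaw":1,"travel":[0,0,0],"spin":-0.0493},{"jaw":1,"travel":[-0.0075,0.0225,0],"spin":0},{"jaw":1,"travel":[-0.014,0.04,0],"spin":0},{"jaw":1,"travel":[-0.014,0.04,0],"spin":0},{"jaw":1,"travel":[-0.014,0.04,0],"spin":0},{"jaw":1,"travel":[-0.014,0.04,0],"spin":0},{"jaw":1,"travel":[-0.014,0.04,0],"spin":0},{"jaw":1,"travel":[-0.014,0.04,0],"spin":0},{"jaw":1,"travel":[-0.014,0.04,0],"spin":0}]}}

```text
t: 41.6
tool_pos: [0.5528, -0.081, 0.2457]
tcp_rot: [[-0.995, 0.096, 0.001], [0.096, 0.995, -0.001], [-0.001, -0.0, -1.0]]
ft_force: [-0.7, -0.6, -0.2]
finger_gap: 0.0858
grasp_force: 0.0
```

Call:
{"fn": "servo_tool", "kwargs": {"series": [{"jaw":1,"travel":[-0.014,0.04,0],"spin":0},{"jaw":1,"travel":[-0.014,0.04,0],"spin":0},{"jaw":1,"travel":[-0.014,0.04,0],"spin":0},{"jaw":1,"travel":[-0.012,0.03,0],"spin":0},{"jaw":1,"travel":[-0.005,0.01,0],"spin":0},{"jaw":1,"travel":[0,0,0],"spin":0},{"jaw":1,"travel":[0,0,0],"spin":0}]}}

```text
t: 42.3
tool_pos: [0.6261, 0.0701, 0.2448]
tcp_rot: [[-0.995, 0.097, -0.0], [0.097, 0.995, -0.001], [0.0, -0.001, -1.0]]
ft_force: [-0.6, 0.3, 0.1]
finger_gap: 0.0855
grasp_force: 0.0
```

```bash
python3 -c "
from h import *
for n,X in (('wrist',(.6275,.0705,.167)),('top',(.4185,-.374,.09))):
    t=grab(n); g=t['frame'].astype(int)
    u,v=proj(t,X); d=np.abs(g-g[int(v),int(u)]).sum(2)<36
    k,l,st,ce=cv2.connectedComponentsWithStats(d.astype(np.uint8)); k=l[int(v),int(u)]; print((round(u),round(v)),st[k],ce[k],onz(t,*ce[k],X[2]).round(4))
f=lambda a:cv2.resize(cv2.cvtColor(a,cv2.COLOR_RGB2BGR),(500,500),interpolation=cv2.INTER_CUBIC)
cv2.imwrite('pics/c11.png',cv2.convertScaleAbs(f(t['frame'][205:305,415:515]),alpha=1.5))
"; python3 go.py .6275 .0705 .125 84.5
```

```text
(318, 201) [ 256  169  105   68 3309] [317.50226655 201.83408885] [0.6282 0.0698 0.167 ]
(486, 275) [467 264  53  28 687] [486.76855895 277.54148472] [ 0.4128 -0.3763  0.09  ]
t 42.4 at [0.626  0.0696 0.2448] y-angle 84.4 tilt [ 0.     -0.0003] gap 0.08532369928906969 F [ 0.4718 -0.0635 -0.3117]
spin -0.0018
travel before spin [-0.0014  0.0011  0.1198]
travel after spin  [-0.0014  0.0011  0.1198]
```

View pics/c11.png

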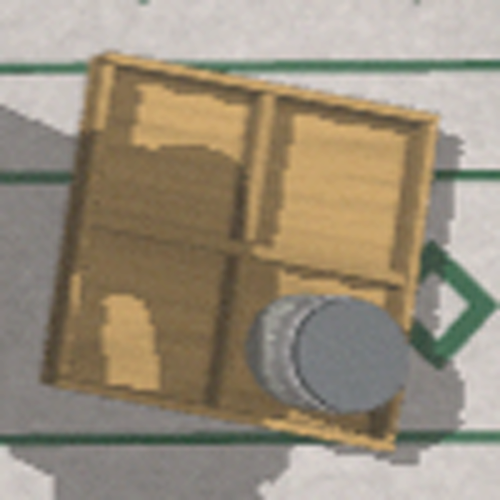

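Pot B stands upright in its compartment, with the lid at crop (352,354). Now grasping pot A.

Call:
{"fn": "servo_tool", "kwargs": {"series": [{"jaw":1,"travel":[-0.0015,0.0005,0.02],"spin":0},{"jaw":1,"travel":[0,0,0.03],"spin":0},{"jaw":1,"travel":[0,0,0.03],"spin":0},{"jaw":1,"travel":[0,0,0.025],"spin":0},{"jaw":1,"travel":[0,0,0.013],"spin":0},{"jaw":1,"travel":[0,0,0],"spin":0},{"jaw":1,"travel":[0,0,0],"spin":0}]}}

```text
t: 43.1
tool_pos: [0.6286, 0.0707, 0.1278]
tcp_rot: [[-0.995, 0.097, 0.002], [0.097, 0.995, -0.0], [-0.002, 0.0, -1.0]]
ft_force: [-0.6, -0.1, -0.5]
finger_gap: 0.0853
grasp_force: 0.0
```

Call:
{"fn": "servo_tool", "kwargs": {"series": [{"jaw":0.6,"travel":[0,0,0],"spin":0},{"jaw":0.4,"travel":[0,0,0],"spin":0},{"jaw":0.3,"travel":[0,0,0],"spin":0},{"jaw":0,"travel":[0,0,0],"spin":0},{"jaw":0,"travel":[0,0,0],"spin":0},{"jaw":0,"travel":[0,0,0],"spin":0},{"jaw":0,"travel":[0,0,0],"spin":0}]}}

```text
t: 43.8
tool_pos: [0.6295, 0.0711, 0.129]
tcp_rot: [[-0.995, 0.096, 0.004], [0.096, 0.995, -0.001], [-0.004, -0.0, -1.0]]
ft_force: [-1.0, -0.9, 6.9]
finger_gap: 0.0582
grasp_force: 65.1
```

Call:
{"fn": "servo_tool", "kwargs": {"series": [{"jaw":0,"travel":[0,0,-0.01],"spin":0},{"jaw":0,"travel":[0,0,-0.02],"spin":0},{"jaw":0,"travel":[0,0,-0.03],"spin":0},{"jaw":0,"travel":[0,0,-0.03],"spin":0},{"jaw":0,"travel":[0,0,-0.02],"spin":0},{"jaw":0,"travel":[0,0,-0.01],"spin":0},{"jaw":0,"travel":[0,0,0],"spin":0},{"jaw":0,"travel":[0,0,0],"spin":0}]}}

```text
t: 44.6
tool_pos: [0.6272, 0.0713, 0.2452]
tcp_rot: [[-0.995, 0.096, -0.002], [0.096, 0.995, 0.0], [0.002, -0.0, -1.0]]
ft_force: [-0.8, 0.2, -2.7]
finger_gap: 0.0582
grasp_force: 64.4
```

```bash
python3 go.py .5205 -.306 .243 78.8
```

```text
t 44.6 at [0.6272 0.0713 0.2452] y-angle 84.49 tilt [ 0.0023 -0.    ] gap 0.05820173979766757 F [-0.8142  0.159  -2.7135]
spin 0.0993
travel before spin [ 0.07   -0.3858  0.0024]
travel after spin  [ 0.0314 -0.3909  0.0024]
```

Call:
{"fn": "servo_tool", "kwargs": {"series": [{"jaw":0,"travel":[0,0,0],"spin":0.05},{"jaw":0,"travel":[0.001,-0.01,0],"spin":0.0493},{"jaw":0,"travel":[0.0015,-0.02,0],"spin":0},{"jaw":0,"travel":[0.003,-0.03,0],"spin":0},{"jaw":0,"travel":[0.003,-0.035,0],"spin":0},{"jaw":0,"travel":[0.003,-0.035,0],"spin":0},{"jaw":0,"travel":[0.003,-0.035,0],"spin":0},{"jaw":0,"travel":[0.003,-0.035,0],"spin":0},{"jaw":0,"travel":[0.003,-0.035,0],"spin":0},{"jaw":0,"travel":[0.003,-0.035,0],"spin":0}]}}

```text
t: 45.6
tool_pos: [0.5515, -0.1899, 0.2444]
tcp_rot: [[-0.981, 0.194, -0.003], [0.194, 0.981, 0.002], [0.003, 0.001, -1.0]]
ft_force: [-0.3, -0.9, -0.8]
finger_gap: 0.0583
grasp_force: 64.5
```

Call:
{"fn": "servo_tool", "kwargs": {"series": [{"jaw":0,"travel":[0.003,-0.035,0],"spin":0},{"jaw":0,"travel":[0.003,-0.035,0],"spin":0},{"jaw":0,"travel":[0.002,-0.03,0],"spin":0},{"jaw":0,"travel":[0,-0.02,0],"spin":0},{"jaw":0,"travel":[0,0,0],"spin":0},{"jaw":0,"travel":[0,0,0],"spin":0},{"jaw":0,"travel":[0,0,0],"spin":0}]}}

```text
t: 46.3
tool_pos: [0.522, -0.3041, 0.246]
tcp_rot: [[-0.981, 0.193, -0.001], [0.193, 0.981, 0.001], [0.001, 0.001, -1.0]]
ft_force: [-0.2, 0.4, -0.7]
finger_gap: 0.058
grasp_force: 64.6
```

```bash
python3 go.py .5205 -.306 .1 78.8
```

```text
t 46.3 at [ 0.522  -0.3041  0.246 ] y-angle 78.87 tilt [0.0008 0.0009] gap 0.05800943729376615 F [-0.1683  0.397  -0.6792]
spin 0.0012
travel before spin [ 0.0009 -0.0023  0.146 ]
travel after spin  [ 0.0009 -0.0023  0.146 ]
```

Call:
{"fn": "servo_tool", "kwargs": {"series": [{"jaw":0,"travel":[0,-0.0015,0.015],"spin":0},{"jaw":0,"travel":[0,0,0.03],"spin":0},{"jaw":0,"travel":[0,0,0.03],"spin":0},{"jaw":0,"travel":[0,0,0.03],"spin":0},{"jaw":0,"travel":[0,0,0.03],"spin":0},{"jaw":0,"travel":[0,0,0.015],"spin":0},{"jaw":0,"travel":[0,0,0],"spin":0},{"jaw":0,"travel":[0,0,0],"spin":0}]}}

```text
t: 47.1
tool_pos: [0.522, -0.3069, 0.0973]
tcp_rot: [[-0.981, 0.194, 0.001], [0.194, 0.981, -0.001], [-0.001, -0.001, -1.0]]
ft_force: [0.3, -0.4, -1.6]
finger_gap: 0.0582
grasp_force: 64.6
```

```bash
python3 -c "
from h import *
t=grab('side'); w=grab('wrist')
f=lambda a:cv2.resize(cv2.cvtColor(a,cv2.COLOR_RGB2BGR),(400,400),interpolation=cv2.INTER_CUBIC)
cv2.imwrite('pics/c12.png',cv2.convertScaleAbs(np.hstack([f(w['frame'][:,120:520]),f(t['frame'][260:390,285:415])]),alpha=1.3))
"; python3 go.py .5205 -.306 .053 78.8
```

```text
t 47.2 at [ 0.5226 -0.3076  0.0986] y-angle 78.81 tilt [-0.0031 -0.0018] gap 0.05813175179164726 F [-0.7104 -0.3485 -1.8398]
spin 0.0002
travel before spin [0.0025 0.0012 0.0456]
travel after spin  [0.0025 0.0012 0.0456]
```

View pics/c12.png

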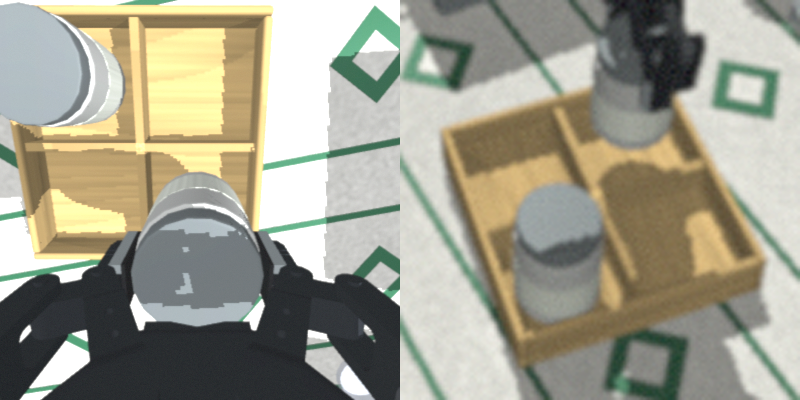

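Pot A sits between the divider (143) and the outer wall (260) in the wrist view, so it is centred. Lowering.

Call:
{"fn": "servo_tool", "kwargs": {"series": [{"jaw":0,"travel":[0.001,0,0.015],"spin":0},{"jaw":0,"travel":[0,0,0.015],"spin":0},{"jaw":0,"travel":[0,0,0.008],"spin":0},{"jaw":0,"travel":[0,0,0.003],"spin":0},{"jaw":0,"travel":[0,0,0.001],"spin":0},{"jaw":0,"travel":[0,0,0],"spin":0},{"jaw":0,"travel":[0,0,0],"spin":0}]}}

```text
t: 47.9
tool_pos: [0.5208, -0.3069, 0.0551]
tcp_rot: [[-0.981, 0.194, 0.001], [0.194, 0.981, -0.001], [-0.001, -0.001, -1.0]]
ft_force: [0.0, 0.1, -1.6]
finger_gap: 0.0583
grasp_force: 64.6
```

Call:
{"fn": "servo_tool", "kwargs": {"series": [{"jaw":0,"travel":[0,0,0.001],"spin":0},{"jaw":0,"travel":[0,0,0],"spin":0},{"jaw":0,"travel":[0,0,0],"spin":0}]}}

```text
t: 48.2
tool_pos: [0.5205, -0.3066, 0.0537]
tcp_rot: [[-0.981, 0.194, 0.0], [0.194, 0.981, -0.0], [-0.0, -0.0, -1.0]]
ft_force: [-0.4, -0.4, -1.4]
finger_gap: 0.058
grasp_force: 64.6
```

Call:
{"fn": "servo_tool", "kwargs": {"series": [{"jaw":0,"travel":[0,0,0.001],"spin":0},{"jaw":0,"travel":[0,0,0],"spin":0},{"jaw":0,"travel":[0,0,0],"spin":0}]}}

```text
t: 48.5
tool_pos: [0.5204, -0.3066, 0.0525]
tcp_rot: [[-0.981, 0.194, -0.0], [0.194, 0.981, 0.0], [0.0, 0.0, -1.0]]
ft_force: [0.1, -0.8, -2.0]
finger_gap: 0.058
grasp_force: 64.6
```

Call:
{"fn": "servo_tool", "kwargs": {"series": [{"jaw":0,"travel":[0,0,0.001],"spin":0},{"jaw":0,"travel":[0,0,0],"spin":0},{"jaw":0,"travel":[0,0,0],"spin":0}]}}

```text
t: 48.8
tool_pos: [0.5206, -0.3067, 0.052]
tcp_rot: [[-0.981, 0.194, 0.0], [0.194, 0.981, -0.0], [-0.0, -0.0, -1.0]]
ft_force: [-1.2, 1.4, 2.4]
finger_gap: 0.0582
grasp_force: 64.9
```

Call:
{"fn": "servo_tool", "kwargs": {"series": [{"jaw":0.75,"travel":[0,0,0],"spin":0},{"jaw":0.85,"travel":[0,0,0],"spin":0},{"jaw":1,"travel":[0,0,0],"spin":0},{"jaw":1,"travel":[0,0,0],"spin":0},{"jaw":1,"travel":[0,0,-0.015],"spin":0},{"jaw":1,"travel":[0,0,-0.03],"spin":0},{"jaw":1,"travel":[0,0,-0.04],"spin":0},{"jaw":1,"travel":[0,0,-0.04],"spin":0},{"jaw":1,"travel":[0,0,-0.04],"spin":0},{"jaw":1,"travel":[0,0,-0.03],"spin":0}]}}

```text
t: 49.8
tool_pos: [0.5211, -0.3071, 0.2512]
tcp_rot: [[-0.981, 0.194, 0.004], [0.194, 0.981, -0.003], [-0.004, -0.002, -1.0]]
ft_force: [0.2, 0.1, -0.0]
finger_gap: 0.0854
grasp_force: 0.0
```

Call:
{"fn": "servo_tool", "kwargs": {"series": [{"jaw":1,"travel":[0,0,-0.02],"spin":0},{"jaw":1,"travel":[0.03,0,0],"spin":0},{"jaw":1,"travel":[0.04,0,0],"spin":0},{"jaw":1,"travel":[0.04,0,0],"spin":0},{"jaw":1,"travel":[0,0,0],"spin":0},{"jaw":1,"travel":[0,0,0],"spin":0},{"jaw":1,"travel":[0,0,0],"spin":0}]}}

```text
t: 50.5
tool_pos: [0.4133, -0.2857, 0.2677]
tcp_rot: [[-0.981, 0.194, 0.001], [0.194, 0.981, -0.001], [-0.002, -0.001, -1.0]]
ft_force: [-0.0, 0.9, 0.5]
finger_gap: 0.0853
grasp_force: 0.0
```

```bash
python3 -c "
from h import *
t=grab('side')
a=cv2.cvtColor(t['frame'],cv2.COLOR_RGB2BGR)[130:390,180:480]
cv2.imwrite('pics/c13.png',cv2.convertScaleAbs(cv2.resize(a,(690,598)),alpha=1.4))
"
```

```text
(no output)
```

View pics/c13.png

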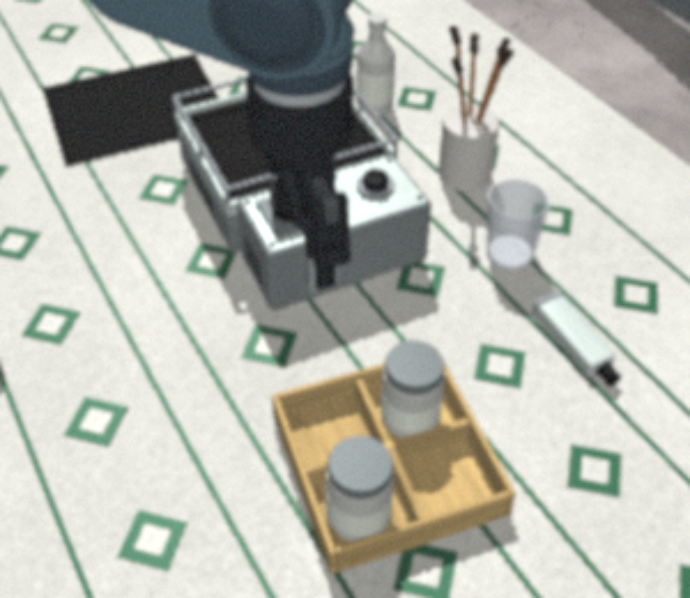

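Both pots are upright in their own compartments, at (413,388) and (359,488), and the other things are undisturbed. Handing in.

```bash
python3 -c "
from rig import job
print(job.job_done())"
```

```text
the job is handed in; nothing more can be done
None
```

I handed the job in: both pots present got their two bursts of about two seconds with the isolator on, it was switched off before I touched them again, and they now stand upright in separate tray compartments; no verdict came back.

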